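Load the keyed tube block and close the stay-locked heater lid

TASK

Set the aluminium tube block down fully into the well of the dry-block heater, turned so that its cut-out corner clears the sensor post. Then lift the locked lid stay off its pin and close the lid completely, lowering it gently. Leave the conical flask and the dropper bottle beside it where they stand.

Things in the scene. Friction and masses are not known exactly. Their poses are not given: they have to be found in the camera images.
- heater: Fixed white dry-block heater, 200 (x) x 230 (y) x 85 mm high. Origin: centre of its underside, on the bench. Its front panel faces its own -x (towards the robot, turned up to 0.25 rad either way), y to its left, z up. Its flat deck is 85 mm above the bench; the lid is hinged along the deck's rear edge; the well is in the front part of the deck, left of the stay.
- well (a point): Centre of the well's floor, at (-48, 22, 59) mm in the heater's frame; axes as the heater's. The well is 80 (x) x 74 (y) mm, 26 mm deep, square-edged. A square sensor post, 17 x 17 mm, 23 mm tall, fills its far right corner (+x, -y).
- well_key (a point): Where block_key lies when the block is seated centrally: (38, -35, 0) mm from the well's centre, in the heater's axes.
- block: Loose aluminium tube block, 76 (x) x 70 (y) x 34 mm high, 0.3 to 0.5 kg, with five tube holes and a lifting fin on top. A 19 x 19 mm cut-out runs through its full height at its +x -y corner. Origin: centre of the 76 x 70 mm underside. It fits the well only with its axes along the heater's, with 2 mm play on every side. Starts on the bench right of the heater, up to 0.7 rad out of line with it.
- block_fin (a point): Top middle of the block's lifting fin, 60 mm above its underside; axes as the block's. The fin is 44 mm long (x), 10 mm thick (y) and stands 26 mm above the block's top: grip it across its thickness. When the block is seated the fin's top is 34 mm above the deck.
- block_key (a point): The missing underside corner of the block, at (38, -35, 0) mm in the block's frame.
- lid (a joint): Angle of the lid in rad: 0 shut, 1.01 as it stands open, held by the stay. The lid is an inverted shallow box, 200 x 230 mm, 53 mm high, 0.35 kg; it opens no further than 1.05. It stays where it is left (friction hinge, 0.5 N m), but cannot move towards shut while the stay is locked.
- heater_hinge (a point): Middle of the lid's hinge line, at (100, 0, 85) mm in the heater's frame; the line runs along the heater's y. The lid's front edge moves up and away from the robot as it opens. Open, its lowest front edge is 106 mm in front of this line and 170 mm above the deck, so it leans over the stay.
- lid_press (a point): Point on the outside of the lid's roof, mid-width, 28 mm from its front edge; 172 mm along the lid from the hinge and 53 mm out from that plane. Its z axis is the outward normal of the roof, its x axis points along the roof to the hinge. Push here against z to close the lid.
- stay_grip (a point): Middle of the stay's black grip, 24 mm long (x, along the bar, pointing back up to the bar's pivot) x 12 mm thick (y) x 14 mm high (z): pinch it across its thickness. Locked, it is 22 mm above the deck, 114 mm in front of the hinge line and 62 mm right of the middle, under the leaning lid, so the tool must lean back towards the heater's front.
- stay_pin (a point): The fixed pin through the stay's slot: 6 mm thick, along y, 30 mm above the deck, 88 mm in front of the hinge line, on a bracket at its right. A 6 mm deep notch at the end of the slot hangs on it and so locks the lid.
- stay (a joint): Angle of the stay bar to the lid in rad: 0 parallel to it, 1.40 locked; less as the grip is lifted. Lifting the grip 8 mm frees the notch; just short of 10 mm the slot's lower edge stops it. Held up and drawn along the bar towards the front, it takes the lid down with it (some 6 N). After 6 mm or more of draw it can be let go: it then slides over the pin. Let go sooner, it drops back and locks.
- stay_pivot (a point): Where the stay bar (slotted steel, 3 mm thick) is pivoted on a lug inside the lid: in the lid's closed position 50 mm in front of the hinge line and 34 mm above the deck. The grip is 122 mm along the bar from here and 8 mm above the bar's line. With the stay running free over the pin, the pin's centre is on that line; locked, 6 mm above it.
- flask: Empty conical glass flask, 85 mm wide, 144 mm high, left of the heater; origin: centre of its foot. Bystander.
- bottle: Dropper bottle with a pointed nozzle, 55 mm wide, 153 mm high, right of the heater; origin: centre of its foot. Bystander.
- stand_rod (a point): Foot of the tall steel rod (12 mm thick, 0.8 m high) of the burette stand left of the work; a burette hangs 105 mm further left, from 0.35 m up to 1.1 m. Keep the arm off both.
Mind the look-alikes: they are no part of the job. Leave any green or red look-alike of the block alone.

How it is judged:
By the outcome, as a careful person would: the job done as asked, in the order asked, and still so for the second after the job is handed in, with the robot touching nothing.
It also fails if it takes over 66 s, if anything falls off the work surface, if the arm or the gripper's body presses on something with over 40 N, if the wrist force passes 120 N, or if a joint passes its speed limit or range.

ROBOT

A 7-joint arm with a two-finger parallel gripper is mounted at the origin on the work surface; the furniture and walls round the work are solid. World frame = base frame: x ahead of the robot, y to its left, z up, the work surface at z = 0. Lengths are in m, angles in rad, forces in N, time in s.
With the tool pointing down it reaches from about 0.425 to 0.925 m from the base axis. Payload 6.8 kg.
Tool frame: the origin (TCP) lies midway between the tips of the shut fingers; the grasp point (between the pads) lies 19 mm behind it; z points along the fingers, y is the direction in which the jaws open and shut (so a half turn about z gives the same grasp; the last joint's range is limited). The gripper opens to 85 mm and grips with 20 to 120 N. Pads are 22 mm wide; open, the fingers measure 114 mm over their backs; the gripper's body (76 mm by 85 mm) begins 54 mm behind the grasp point. The pads swing forward as they close: fully open they stand 13 mm farther back than shut.
Start: joints at [-1.341, 0.477, 0.022, 1.555, -0.011, 1.109, -0.083], TCP at [0.224, 0.637, 0.231] pointing down, gripper open.
Joint ranges: [-2.96, 2.96], [-0.34, 2.1], [-1.41, 1.46], [0.24, 2.44], [-1.37, 4.51], [0.17, 1.92], [-2.96, 2.96]. Speed limits (rad/s): [2.39, 2.39, 3.14, 3.14, 3.14, 3.14, 3.14].

INTERFACE

Orientations are given as a unit quaternion [w, x, y, z].
In Python, from station import bot gives the robot as it stands.
- The arm moves only by the shell command python3 -m jog 'ROWS' [FORCE]. ROWS is JSON, a list of rows, each a list of 3 entries, a list of its own where there are three numbers: the shift along the tool's x, y, z in mm, then the turn, a rotation vector about the tool's x, y, z in degrees, then the closure, from -1 (fully open) to 1 (shut). A call has 1 to 12 rows; each row shifts and turns the commanded pose from where the row before left it, along the tool's axes as they then stand; what a row does not reach is not made up. A row lasts 1/8 s, in which the tool goes at most 62.5 mm and 10.7 degrees, less where a joint would pass 70% of its speed; a pose out of reach is approached as far as the arm can. A call is refused whole if a number of a shift passes 62.5 or a number of a turn 10.7, either way. A call with a gripper value outside its range is refused whole. The fingers move at their own pace and stop on an object; FORCE is the grip in N (left out, the last holds). Time passes only in rows, so rows that do not move let the fingers close. It gives the time, the measured TCP pose, the force and the opening at its end, in the units of the state.
- bot.get_obs(): the state, without advancing time (a new reading comes with each control period).
- bot.read_camera(name): name is "scene" or "top" or "wrist"; returns (picture, depth): 420x560x3 uint8, red, green, blue; 420x560 float32, m along the optical axis (not along the pixel's ray), 0 where there is no reading.
- bot.camera_info(name): a dict with "fx", "fy", "cx", "cy" (pixels), "world_from_camera" (4x4, takes a point from camera to world coordinates); the wrist camera has in their place "mount" (4x4, takes a point from camera to tool coordinates, whose origin is the TCP and whose axes are the flange's). Camera axes: x right, y up, looking along -z (the intrinsics and any distortion apply to the point x, -y, -z); pixel columns grow to the right and rows downward; lengths in m; the calibration is good to about 2 mm. A picture is of the moment at which its call begins: read the wrist's pose just before it. camera_info takes no time and is no camera call.
- bot.hand_in(): hands the job in, once; it reports no verdict.
Trained networks look in the newest picture that a camera, given by its name, has taken for a name from the list of things; names that differ only in an ending like _2 or _b are one class to them, and where a whole thing is asked for, a point or a joint stands for the part that bears it (a point fixed in the world has none). Each returns a list of dicts, best first, with "score" (0 to 1); they miss things now and then, are a little off and sometimes report something else, mostly with a low value. They report only what shows in the picture. A call takes as long as a camera call. They do not tell look-alikes from the thing itself.
- bot.find_in(camera, thing): "xy" ([column, row] as shares, 0 to 1, of the picture: columns of its width, rows of its height, amid what is visible of it).
- bot.cut_out(camera, thing): "pixels" (420x560 bool, what is visible of it) and "xy" ([column, row] as shares, 0 to 1, of the picture: columns of its width, rows of its height, amid what is visible of it).
- bot.landmark_of(camera, thing): "xy" ([column, row] as shares, 0 to 1, of the picture: columns of its width, rows of its height: a listed point, or the origin of a listed thing).
The state is a dict: "t": time; "q": joint angles; "joint_vel": joint speeds; "joint_torque": joint torques, N m; "eef_pos": TCP position; "tool_rot": TCP orientation; "contact_force": force on the tool from outside, world axes, zero at the start; "torque": the same for the moment, N m; "gripper_width": opening from 0.0 (shut) to 1.0 (fully open).
Only numpy, scipy, OpenCV 4.12 (cv2) and the standard library are available. Lean on these libraries where they do the work, as an engineer would, in place of code of your own. Each camera call takes 0.05 s, during which the arm holds its last target.

## Working session

There is one attempt and no reset: what is moved stays moved. The work goes in short steps, Python scripts to look and compute and a shell command to move; the robot and the scene stay as the last step left them, time stands still between calls to the robot, and variables do not carry over. Pictures are saved under pics/ and viewed, and the job is handed in when it is done.

```bash
ls; mkdir -p pics
python3 - <<'E'
from station import bot
import cv2,numpy as np
o=bot.get_obs();print({k:np.round(v,3) for k,v in o.items()})
for n in ["scene","top","wrist"]:
    p,d=bot.read_camera(n);cv2.imwrite(f"pics/{n}0.png",p[:,:,::-1]);i=bot.camera_info(n);print(n,{k:np.round(v,3).tolist() for k,v in i.items()})
E
```

```text
pics
{'t': np.float64(0.0), 'q': array([-1.341,  0.478,  0.022,  1.556, -0.011,  1.109, -0.083]), 'joint_vel': array([-0.001, -0.001,  0.   ,  0.001, -0.   , -0.001, -0.001]), 'joint_torque': array([ 0.0000e+00, -5.9644e+01,  1.6080e+00, -2.8120e+01,  1.2000e-02,
        9.0000e-03,  0.0000e+00]), 'eef_pos': array([0.224, 0.636, 0.23 ]), 'tool_rot': array([-0.   ,  0.168,  0.986, -0.001]), 'contact_force': array([ 0.745, -0.38 ,  0.271]), 'torque': array([-0.022,  0.021, -0.03 ]), 'gripper_width': np.float64(1.0)}
scene {'fx': 440.281, 'fy': 440.281, 'cx': 291.953, 'cy': 214.578, 'world_from_camera': [[0.31, 0.647, -0.697, -0.229], [-0.951, 0.227, -0.212, -0.297], [0.021, 0.728, 0.685, 0.804], [0.0, 0.0, 0.0, 1.0]]}
top {'fx': 537.424, 'fy': 537.424, 'cx': 279.973, 'cy': 207.496, 'world_from_camera': [[-0.17, 0.822, -0.543, -0.241], [-0.985, -0.142, 0.092, 0.05], [-0.002, 0.551, 0.834, 1.172], [0.0, 0.0, 0.0, 1.0]]}
wrist {'fx': 322.965, 'fy': 322.965, 'cx': 282.495, 'cy': 203.413, 'mount': [[-0.001, 0.945, 0.327, 0.085], [1.0, 0.001, 0.0, -0.0], [-0.0, 0.327, -0.945, -0.144], [0.0, 0.0, 0.0, 1.0]]}
```

View pics/scene0.png

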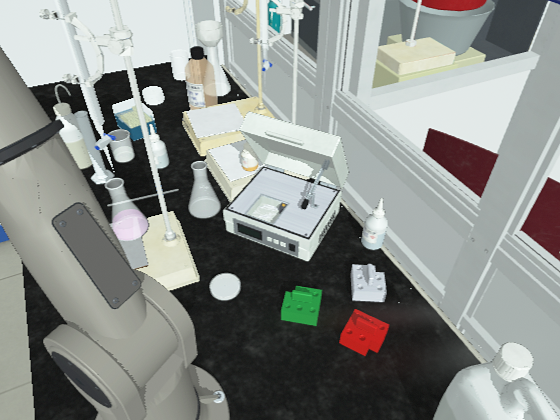

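View pics/top0.png

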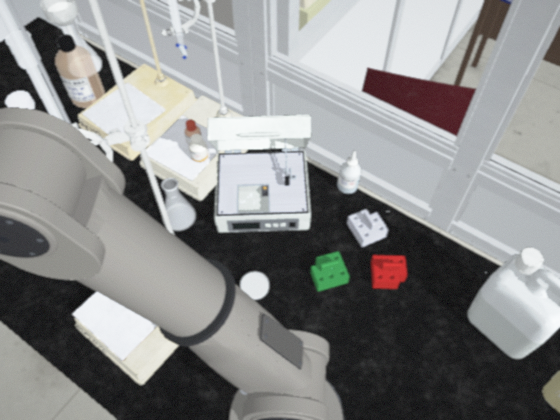

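View pics/wrist0.png

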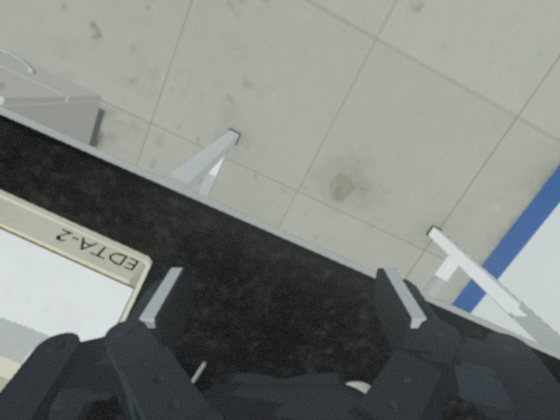

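The scene shows the heater at about (285,210), with its lid open and the stay at about (308,195). The grey block is at (368,282), and the green and red look-alikes are at (302,305) and (365,332). The stand rod is at (168,237), between the arm and the work. Next I'll measure these positions.

```bash
cat > h.py <<'E'
from station import bot
import cv2,numpy as np
from scipy.spatial.transform import Rotation as R
def q2R(q): return R.from_quat([q[1],q[2],q[3],q[0]]).as_matrix()
def W(cam,obs=None):
    i=bot.camera_info(cam)
    if cam!="wrist": return i,np.array(i["world_from_camera"])
    obs=obs or bot.get_obs(); T=np.eye(4);T[:3,:3]=q2R(obs["tool_rot"]);T[:3,3]=obs["eef_pos"]
    return i,T@np.array(i["mount"])
def cloud(cam,d,obs=None):
    i,T=W(cam,obs);v,u=np.mgrid[:420,:560]
    P=np.stack([(u-i["cx"])/i["fx"]*d,-(v-i["cy"])/i["fy"]*d,-d],-1)
    return P@T[:3,:3].T+T[:3,3]
def ray(cam,xy,obs=None):
    i,T=W(cam,obs);u,v=xy[0]*560,xy[1]*420
    r=np.array([(u-i["cx"])/i["fx"],-(v-i["cy"])/i["fy"],-1]);return T[:3,3],T[:3,:3]@r
def atz(cam,xy,z,obs=None):
    o,r=ray(cam,xy,obs);return o+r*(z-o[2])/r[2]
def proj(cam,P,obs=None):
    i,T=W(cam,obs);p=(np.atleast_2d(P)-T[:3,3])@T[:3,:3]
    return np.stack([i["cx"]+i["fx"]*p[:,0]/-p[:,2],i["cy"]-i["fy"]*p[:,1]/-p[:,2]],1)
E
python3 - <<'E'
from h import *
np.set_printoptions(precision=4,suppress=True)
Z=dict(heater=0,well=.059,well_key=.059,block=0,block_fin=.06,block_key=0,heater_hinge=.085,stay_grip=.107,stay_pin=.115,flask=0,bottle=0,stand_rod=0,lid_press=.3)
for c in ["scene","top"]:
    p,d=bot.read_camera(c);np.save(f"d_{c}.npy",d)
    for n,z in Z.items():
        for r in bot.landmark_of(c,n)[:3]:
            print(c,n,round(r["score"],2),(np.array(r["xy"])*[560,420]).round(0),atz(c,r["xy"],z))
print(bot.get_obs()["t"])
E
```

```text
scene heater 0.93 [284. 223.] [ 0.5535 -0.0387  0.    ]
scene well 0.82 [261. 218.] [0.4934 0.0013 0.059 ]
scene well 0.18 [290. 212.] [ 0.5354 -0.059   0.059 ]
scene well_key 0.68 [287. 213.] [ 0.5309 -0.053   0.059 ]
scene block 0.8 [365. 285.] [ 0.422  -0.2791  0.    ]
scene block 0.69 [300. 307.] [ 0.3142 -0.1568  0.    ]
scene block 0.56 [361. 337.] [ 0.2843 -0.2967  0.    ]
scene block_fin 0.94 [369. 269.] [ 0.4185 -0.2786  0.06  ]
scene block_fin 0.77 [367. 324.] [ 0.2781 -0.3014  0.06  ]
scene block_fin 0.73 [302. 290.] [ 0.3151 -0.1566  0.06  ]
scene block_key 0.89 [380. 276.] [ 0.4575 -0.3064  0.    ]
scene block_key 0.69 [285. 294.] [ 0.3372 -0.1139  0.    ]
scene block_key 0.58 [374. 361.] [ 0.2409 -0.3309  0.    ]
scene heater_hinge 0.83 [302. 175.] [ 0.6561 -0.0527  0.085 ]
scene heater_hinge 0.21 [367. 285.] [ 0.3519 -0.2836  0.085 ]
scene stay_grip 0.75 [365. 283.] [ 0.3381 -0.2803  0.107 ]
scene stay_grip 0.69 [304. 174.] [ 0.6333 -0.0636  0.107 ]
scene stay_grip 0.45 [306. 203.] [ 0.5293 -0.1002  0.107 ]
scene stay_pin 0.75 [309. 195.] [ 0.5491 -0.1009  0.115 ]
scen
[... 519 characters left out ...]
.] [ 0.2905 -0.3036 -0.    ]
top block 0.73 [326. 274.] [ 0.3153 -0.1566 -0.    ]
top block_fin 0.75 [368. 214.] [ 0.4266 -0.2831  0.06  ]
top block_fin 0.74 [390. 262.] [ 0.2908 -0.2983  0.06  ]
top block_fin 0.73 [329. 261.] [ 0.3167 -0.1595  0.06  ]
top block_key 0.92 [306. 266.] [ 0.3422 -0.1126  0.    ]
top block_key 0.71 [406. 288.] [ 0.2462 -0.3352  0.    ]
top heater_hinge 0.55 [262. 149.] [ 0.6557 -0.0536  0.085 ]
top stay_grip 0.51 [287. 185.] [ 0.5159 -0.0959  0.107 ]
top stay_pin 0.71 [287. 169.] [ 0.5586 -0.1038  0.115 ]
top stay_pin 0.2 [250. 201.] [0.4786 0.0003 0.115 ]
top flask 0.78 [179. 218.] [0.5367 0.1825 0.    ]
top bottle 0.95 [349. 185.] [ 0.5629 -0.2742  0.    ]
1.55
```

Run:
```python
from h import *
np.set_printoptions(precision=4,suppress=True)
for c,(x,y,w,h) in {"scene":(215,90,200,220),"top":(190,90,220,180)}.items():
    p=cv2.imread(f"pics/{c}0.png")[y:y+h,x:x+w]
    cv2.imwrite(f"pics/{c}z.png",cv2.resize(p,None,fx=3.6 if c=="top" else 2.7,fy=3.6 if c=="top" else 2.7,interpolation=cv2.INTER_CUBIC)[:600])
    d=np.load(f"d_{c}.npy");P=cloud(c,d)
    # deck points
    m=(abs(P[...,2]-.085)<.006)&(abs(P[...,0]-.57)<.17)&(abs(P[...,1]+.05)<.17)
    m=cv2.morphologyEx(m.astype(np.uint8),cv2.MORPH_OPEN,np.ones((2,2)))>0
    q=P[m];print(c,len(q),"z",np.median(q[:,2]));r=cv2.minAreaRect(q[:,:2].astype(np.float32)*1000);print(r)
    # block top
    m=(P[...,2]>.028)&(P[...,2]<.075)&(abs(P[...,0]-.42)<.07)&(abs(P[...,1]+.285)<.07)
    q=P[m];t=q[q[:,2]<.04];f=q[q[:,2]>.05]
    print("blk",len(t),np.median(t[:,2]),cv2.minAreaRect(t[:,:2].astype(np.float32)*1000)); 
    print("fin",len(f),f.mean(0),f[:,2].max(),cv2.minAreaRect(f[:,:2].astype(np.float32)*1000))
for xy in [(168,237)]: print("rod",atz("scene",(xy[0]/560,xy[1]/420),.0),atz("scene",(xy[0]/560,xy[1]/420),.03))
```

```text
scene 4447 z 0.08330486001659743
((251.6202392578125, -112.26679992675781), (1004.1798095703125, 335.2684020996094), 8.280473709106445)
blk 688 0.03236177736974638 ((415.9327697753906, -281.9366455078125), (78.9114990234375, 70.33123779296875), 14.899176597595215)
fin 84 [ 0.4124 -0.2821  0.0572] 0.061419484336040386 ((414.3328552246094, -281.9241943359375), (44.394412994384766, 10.223855018615723), 16.528364181518555)
top 5156 z 0.08547811597530208
((276.74822998046875, 64.45928955078125), (322.753662109375, 983.3531494140625), 73.42355346679688)
blk 581 0.03469540962435724 ((418.2254638671875, -282.3177490234375), (79.23724365234375, 73.7879867553711), 15.549625396728516)
fin 87 [ 0.4154 -0.2812  0.0583] 0.0639166921998906 ((417.790283203125, -280.9649658203125), (45.050758361816406, 11.078791618347168), 14.626243591308594)
rod [0.4078 0.2203 0.    ] [0.3841 0.201  0.03  ]
```

View pics/scenez.png

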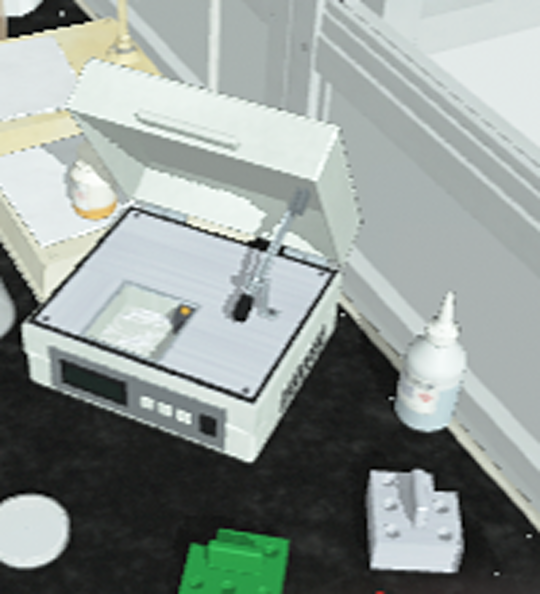

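View pics/topz.png

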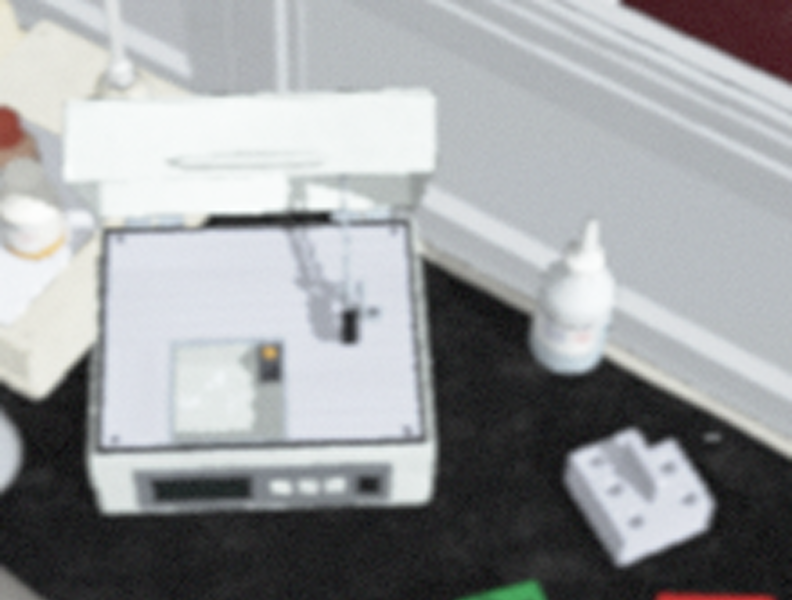

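Run:
```python
from h import *
np.set_printoptions(precision=4,suppress=True)
for c in ["scene","top"]:
    d=np.load(f"d_{c}.npy");P=cloud(c,d)
    zo=.0833 if c=="scene" else .0855
    m=(abs(P[...,2]-zo)<.007)&(abs(P[...,0]-.56)<.14)&(abs(P[...,1]+.05)<.15)
    n,l,s,_=cv2.connectedComponentsWithStats(m.astype(np.uint8),connectivity=4);k=1+s[1:,4].argmax()
    q=P[l==k];print(c,len(q),q.min(0),q.max(0));print(cv2.minAreaRect(q[:,:2].astype(np.float32)*1000))
    # front edge: per-y min x ; side edges per-x
    vis=(m*60+(l==k)*190).astype(np.uint8)
    # fit yaw with edge percentiles
    best=[]
    for a in np.arange(-.4,.4,.01):
        x=q[:,0]*np.cos(a)+q[:,1]*np.sin(a);y=-q[:,0]*np.sin(a)+q[:,1]*np.cos(a)
        best.append(((np.percentile(y,99.5)-np.percentile(y,.5)),a,np.percentile(x,.5),np.percentile(x,99.5),np.percentile(y,.5),np.percentile(y,99.5)))
    print(np.array(min(best)))
    # well: floor points
    mw=(P[...,2]>.048)&(P[...,2]<.066)&(abs(P[...,0]-.51)<.07)&(abs(P[...,1]+.005)<.07)
    w=P[mw];print("well floor",len(w),np.median(w[:,2]),cv2.minAreaRect(w[:,:2].astype(np.float32)*1000))
    for nme in ["block_key","heater_hinge"]:pass
# explicit corner pixels of deck's black outline
sc={"FL":(35,320),"FR":(250,395),"BR":(335,270),"BL":(130,208)}
for k,(u,v) in sc.items(): print("s",k,atz("scene",((215+u/2.7)/560,(90+v/2.7)/420),.085))
tp={"FL":(98,450),"FR":(425,440),"BR":(412,218),"BL":(105,230)}
for k,(u,v) in tp.items(): print("t",k,atz("top",((190+u/3.6)/560,(90+v/3.6)/420),.085))
```

```text
scene 4519 [ 0.4336 -0.1639  0.0763] [0.6692 0.0896 0.0903]
((552.7646484375, -36.25306701660156), (232.61224365234375, 212.95083618164062), 82.3907699584961)
[ 0.228  -0.11    0.4478  0.6551 -0.0908  0.1372]
well floor 732 0.05764608969379276 ((497.60198974609375, -10.993659973144531), (140.5985870361328, 102.43544006347656), 82.78752899169922)
top 5256 [ 0.4361 -0.1624  0.0785] [0.6698 0.0905 0.0925]
((553.9664306640625, -36.98939514160156), (230.36805725097656, 213.81546020507812), 82.28544616699219)
[ 0.2278 -0.14    0.4491  0.6538 -0.0734  0.1544]
well floor 866 0.05952610977135375 ((497.6553955078125, -12.541610717773438), (139.58763122558594, 102.75503540039062), 79.47917938232422)
s FL [0.4715 0.078  0.085 ]
s FR [ 0.4457 -0.1298  0.085 ]
s BR [ 0.6286 -0.1589  0.085 ]
s BL [0.6538 0.0567 0.085 ]
t FL [0.4718 0.0821 0.085 ]
t FR [ 0.4424 -0.1344  0.085 ]
t BR [ 0.6318 -0.1631  0.085 ]
t BL [0.6587 0.0571 0.085 ]
```

```bash
python3 -m jog '[[[0,-40,-30],[0,0,0],-1],[[20,-20,-30],[0,0,0],-1]]'; python3 -c "
from station import bot;print(bot.get_obs()['q'].round(3),bot.get_obs()['eef_pos'])"
python3 - <<'E'
from h import *
np.set_printoptions(precision=3,suppress=True)
# rod points along image lines
for c in ["scene","top"]:
    d=np.load(f"d_{c}.npy");P=cloud(c,d)
    m=(P[...,0]>.2)&(P[...,0]<.6)&(P[...,1]>.12)&(P[...,1]<.5)&(P[...,2]>.05)&(d>0)
    vv,uu=np.nonzero(m)
    H={}
    for z0 in np.arange(.1,1.2,.1):
        q=P[m&(abs(P[...,2]-z0)<.05)]
        h,ye,xe=np.histogram2d(q[:,0],q[:,1],bins=[np.arange(.2,.61,.04),np.arange(.12,.51,.04)])
        top=np.argsort(h.ravel())[::-1][:6]
        print(c,round(z0,2),[(round(ye[i//h.shape[1]]+.02,2),round(xe[i%h.shape[1]]+.02,2),int(h.ravel()[i])) for i in top if h.ravel()[i]>3])
E
```

```text
t: 1.8
eef_pos: [0.1863, 0.5848, 0.2915]
tool_rot: [0.0, 0.17, 0.985, -0.001]
contact_force: [-0.0, 1.5, 0.9]
gripper_width: 0.997
[-1.376  0.328  0.015  1.637 -0.004  1.178 -0.131] [0.18632815 0.58475111 0.29151035]
scene 0.1 [(np.float64(0.34), np.float64(0.26), 652), (np.float64(0.54), np.float64(0.18), 415), (np.float64(0.34), np.float64(0.3), 319), (np.float64(0.38), np.float64(0.26), 255), (np.float64(0.38), np.float64(0.18), 200), (np.float64(0.5), np.float64(0.18), 177)]
scene 0.2 [(np.float64(0.38), np.float64(0.18), 192), (np.float64(0.38), np.float64(0.3), 128), (np.float64(0.34), np.float64(0.3), 126), (np.float64(0.34), np.float64(0.26), 87), (np.float64(0.38), np.float64(0.26), 55)]
scene 0.3 [(np.float64(0.38), np.float64(0.18), 254), (np.float64(0.38), np.float64(0.3), 187), (np.float64(0.34), np.float64(0.3), 87), (np.float64(0.38), np.float64(0.26), 54), (np.float64(0.34), np.float64(0.26), 8)]
scene 0.4 [(np.float64(0.38), np.float64(0.18), 321), (np.float64(0.38), np.float64(0.26), 293), (np.float64(0.34), np.float64(0.3), 220), (np.float64(0.38), np.float64(0.3),
[... 1279 characters left out ...]
), 8)]
top 0.6 [(np.float64(0.38), np.float64(0.18), 369), (np.float64(0.38), np.float64(0.26), 194), (np.float64(0.34), np.float64(0.3), 182), (np.float64(0.38), np.float64(0.3), 170), (np.float64(0.34), np.float64(0.26), 46)]
top 0.7 [(np.float64(0.38), np.float64(0.18), 512), (np.float64(0.34), np.float64(0.3), 389), (np.float64(0.38), np.float64(0.3), 331), (np.float64(0.38), np.float64(0.26), 312), (np.float64(0.34), np.float64(0.26), 79)]
top 0.8 [(np.float64(0.34), np.float64(0.3), 108), (np.float64(0.38), np.float64(0.26), 107), (np.float64(0.38), np.float64(0.18), 92), (np.float64(0.38), np.float64(0.3), 62), (np.float64(0.34), np.float64(0.26), 36)]
top 0.9 []
top 1.0 []
top 1.1 []
```

Run:
```python
from h import *
np.set_printoptions(precision=3,suppress=True)
for c in ["scene","top"]:
    d=np.load(f"d_{c}.npy");P=cloud(c,d);r=np.hypot(P[...,0],P[...,1]);t=np.degrees(np.arctan2(P[...,1],P[...,0]))
    for z0 in np.arange(.05,1.1,.1):
        m=(d>0)&(abs(P[...,2]-z0)<.05)&(r<.55)&(r>.22)&(t>-60)&(t<62)
        if m.sum()<10: continue
        o=[]
        for a in range(-60,60,10):
            k=m&(t>=a)&(t<a+10)
            if k.sum()>8:o.append((a,round(float(np.percentile(r[k],3)),3),int(k.sum())))
        print(c,round(z0,2),o)
p,d=bot.read_camera("scene");cv2.imwrite("pics/s1.png",p[:,:,::-1]);p,d=bot.read_camera("top");cv2.imwrite("pics/t1.png",p[:,:,::-1])
```

```text
scene 0.05 [(-60, 0.236, 1227), (-50, 0.248, 1784), (-40, 0.253, 1940), (-30, 0.246, 1297), (-20, 0.256, 1915), (-10, 0.261, 2039), (0, 0.273, 2281), (10, 0.252, 1198), (20, 0.3, 2055), (30, 0.311, 1871), (40, 0.363, 300)]
scene 0.15 [(-20, 0.523, 52), (20, 0.402, 170), (30, 0.435, 724), (40, 0.438, 174)]
scene 0.25 [(-20, 0.545, 45), (-10, 0.542, 245), (0, 0.548, 11), (20, 0.403, 223), (30, 0.445, 167)]
scene 0.35 [(20, 0.403, 284), (30, 0.45, 462)]
scene 0.45 [(20, 0.397, 379), (30, 0.431, 1021), (40, 0.462, 89)]
scene 0.55 [(20, 0.382, 822), (30, 0.422, 1053), (40, 0.463, 110)]
top 0.05 [(-60, 0.234, 2314), (-50, 0.237, 2500), (-40, 0.238, 2485), (-30, 0.236, 2242), (-20, 0.238, 2607), (-10, 0.244, 2921), (0, 0.281, 2825), (10, 0.38, 1327), (20, 0.486, 208), (40, 0.233, 988), (50, 0.243, 3868)]
top 0.15 [(-20, 0.526, 33), (-10, 0.525, 18)]
top 0.25 [(-20, 0.546, 25), (-10, 0.543, 191), (20, 0.404, 127)]
top 0.35 [(20, 0.404, 180)]
top 0.45 [(20, 0.399, 194), (30, 0.429, 87)]
top 0.55 [(20, 0.383, 857), (30, 0.421, 549)]
top 0.65 [(20, 0.403, 435), (30, 0.451, 928)]
top 0.75 [(20, 0.403, 373), (30, 0.451, 916)]
top 0.85 [(50, 0.221, 503)]
```

View pics/s1.png

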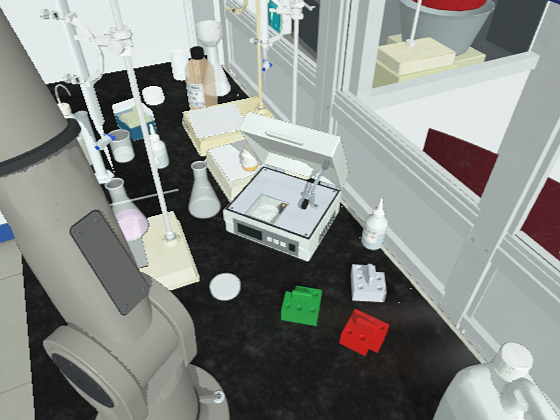

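```bash
python3 -m jog '[[[0,-45,-8],[0,0,0],-1],[[0,-45,-8],[0,0,0],-1],[[0,-45,0],[0,0,0],-1],[[0,-45,0],[0,0,0],-1]]'; python3 -c "
from station import bot;print(bot.get_obs()['q'].round(3),bot.get_obs()['eef_pos'])"
```

```text
t: 2.4
eef_pos: [0.1252, 0.4158, 0.3069]
tool_rot: [0.0, 0.168, 0.986, -0.0]
contact_force: [-0.1, -0.3, 0.8]
gripper_width: 0.996
[-1.399  0.    -0.024  1.996  0.     1.146 -0.19 ] [0.1252262  0.41584996 0.30688189]
```

```bash
python3 -m jog '[[[0,-40,6],[0,0,0],-1],[[0,-40,6],[0,0,0],-1],[[0,-40,6],[0,0,0],-1],[[0,-36,6],[0,0,0],-1]]'; python3 -c "
from station import bot;print(bot.get_obs()['q'].round(3),bot.get_obs()['eef_pos'])"
```

```text
t: 2.9
eef_pos: [0.0735, 0.2687, 0.2828]
tool_rot: [0.0, 0.168, 0.986, -0.0]
contact_force: [-0.3, -1.2, 0.9]
gripper_width: 1.001
[-1.415 -0.288 -0.088  2.289 -0.028  1.14  -0.255] [0.07345307 0.26868081 0.28275792]
```

Run:
```python
import numpy as np
th=74.7;y=70.4;r=279
for k in range(11):
    a=np.radians(th-95); m=2*r*np.sin(np.radians(5))
    Y=np.radians(y);print(th,[round(m*np.cos(a-Y-np.pi/2)),round(m*np.cos(a-Y))])
    th-=10;y+=3.3
```

```text
74.7 [-49, -1]
64.7 [-47, -12]
54.7 [-43, -22]
44.7 [-37, -32]
34.7 [-29, -39]
24.700000000000003 [-19, -45]
14.700000000000003 [-8, -48]
4.700000000000003 [3, -49]
-5.299999999999997 [14, -46]
-15.299999999999997 [25, -42]
-25.299999999999997 [34, -35]
```

```bash
python3 -m jog '[[[-49,-1,0],[0,0,-3.3],-1],[[-47,-12,0],[0,0,-3.3],-1],[[-43,-22,0],[0,0,-3.3],-1]]';python3 -c "
from station import bot;print(bot.get_obs()['q'].round(3),bot.get_obs()['eef_pos'])"
```

```text
t: 3.28
eef_pos: [0.1999, 0.1966, 0.2833]
tool_rot: [0.0, 0.081, 0.997, 0.0]
contact_force: [-0.0, 1.5, -0.2]
gripper_width: 1.003
[-1.247 -0.325  0.186  2.302  0.065  1.16   0.312] [0.19989451 0.19656862 0.28328354]
```

```bash
python3 -m jog '[[[-37,-32,0],[0,0,-3.3],-1],[[-29,-39,0],[0,0,-3.3],-1],[[-19,-45,0],[0,0,-3.3],-1],[[-8,-48,0],[0,0,-3.3],-1]]';python3 -c "
from station import bot;print(bot.get_obs()['q'].round(3),bot.get_obs()['eef_pos'])"
```

```text
t: 3.78
eef_pos: [0.2802, 0.0222, 0.2833]
tool_rot: [0.0, -0.033, 0.999, 0.0]
contact_force: [1.1, 0.2, -0.2]
gripper_width: 1.001
[-0.561 -0.326  0.196  2.301  0.068  1.161  1.235] [0.28016747 0.02216324 0.28332387]
```

```bash
python3 -m jog '[[[-17,-45,0],[0,0,0],-1],[[-17,-45,0],[0,0,0],-1],[[-17,-45,0],[0,0,0],-1],[[-17,-45,0],[0,0,0],-1],[[-17,-45,0],[0,0,0],-1],[[-17,-45,5],[0,0,0],-1],[[-15,-43,15],[0,0,-5.7],-1],[[0,0,20],[0,0,-5.7],-1],[[0,0,0],[0,0,0],-1]]';python3 - <<'E'
from h import *
np.set_printoptions(precision=4,suppress=True)
o=bot.get_obs();print(o['q'].round(3),o['eef_pos'])
p,d=bot.read_camera("wrist");cv2.imwrite("pics/w1.png",p[:,:,::-1])
P=cloud("wrist",d,o)
for n in ["block","block_fin","block_key"]:
    for r in bot.landmark_of("wrist",n)[:2]: print(n,r["score"],np.array(r["xy"])*[560,420],atz("wrist",r["xy"],.06 if n=="block_fin" else 0,o))
m=(P[...,2]>.025)&(P[...,2]<.075)&(abs(P[...,0]-.42)<.07)&(abs(P[...,1]+.285)<.07)&(d>0)
q=P[m];t=q[q[:,2]<.04];f=q[q[:,2]>.05]
print("blk",len(t),np.median(t[:,2]),cv2.minAreaRect(t[:,:2].astype(np.float32)*1000)); 
print("fin",len(f),f.mean(0),f[:,2].max(),cv2.minAreaRect(f[:,:2].astype(np.float32)*1000))
E
```

```text
t: 4.9
eef_pos: [0.4151, -0.2799, 0.2421]
tool_rot: [-0.002, -0.13, 0.992, 0.0]
contact_force: [-0.2, -0.2, -0.4]
gripper_width: 1.002
[-0.26   0.227  0.857  1.99  -0.199  1.014  2.522] [ 0.4151 -0.2799  0.2421]
block 0.74 [296.912  49.518] [ 0.2864 -0.2974  0.    ]
block 0.59 [281.624 168.294] [ 0.4179 -0.2799  0.    ]
block_fin 0.97 [277.816 182.784] [ 0.4208 -0.2832  0.06  ]
block_fin 0.78 [429.408 109.788] [ 0.3121 -0.1591  0.06  ]
block_key 0.8 [431.2  142.59] [ 0.3424 -0.1159  0.    ]
blk 3303 0.03541460278402064 ((417.60589599609375, -282.4925537109375), (75.71908569335938, 70.03287506103516), 15.202375411987305)
fin 397 [ 0.4164 -0.2826  0.0606] 0.06355698409203536 ((417.3111267089844, -282.3306884765625), (43.303985595703125, 9.572248458862305), 14.884016990661621)
```

View pics/w1.png

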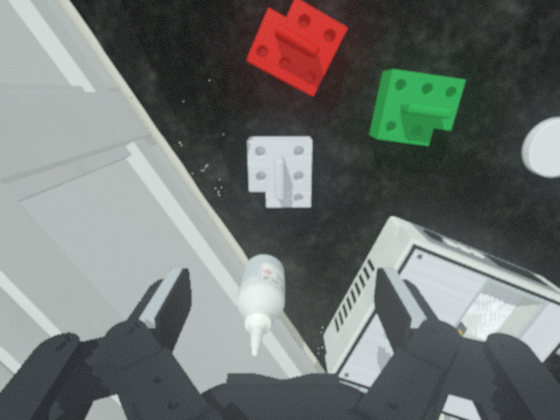

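```bash
python3 -m jog '[[[-1.5,-2.9,50],[0,0,0],-1],[[0,0,50],[0,0,0],-1],[[0,0,50],[0,0,0],0],[[0,0,35],[0,0,0],0],[[0,0,15],[0,0,0],0],[[0,0,4],[0,0,0],0],[[0,0,0],[0,0,0],0]]' 80
```

```text
t: 5.98
eef_pos: [0.4193, -0.2825, 0.0408]
tool_rot: [0.001, -0.131, 0.991, -0.0]
contact_force: [-0.8, 0.1, -0.4]
gripper_width: 0.499
```

```bash
python3 -m jog '[[[0,0,0],[0,0,0],1],[[0,0,0],[0,0,0],1],[[0,0,0],[0,0,0],1],[[0,0,0],[0,0,0],1]]' 80;python3 - <<'E'
from h import *
o=bot.get_obs();print(o['eef_pos'],o['contact_force'],o['gripper_width'])
p,d=bot.read_camera("wrist");cv2.imwrite("pics/w2.png",p[:,:,::-1])
E
```

```text
t: 6.48
eef_pos: [0.4191, -0.2823, 0.0408]
tool_rot: [0.001, -0.131, 0.991, -0.0]
contact_force: [-0.8, 1.9, 9.0]
gripper_width: 0.094
[ 0.41906972 -0.28228476  0.04075056] [-0.80021351  1.92330729  9.0096225 ] 0.09395549995383169
```

View pics/w2.png

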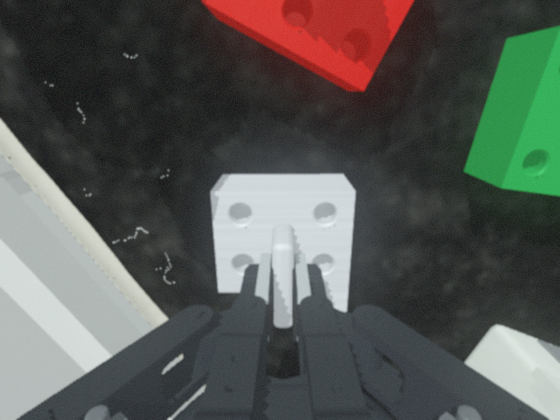

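The grip is square on the fin. However, with the tool vertical, the gripper body would come very close to the open lid over the well. I'll regrip with the tool leaned back 15°.

```bash
python3 -m jog '[[[0,0,0],[0,0,0],0.3],[[0,0,0],[0,0,0],0.3],[[3,0,-4],[0,0,0],0.3],[[0,0,0],[0,-7.5,0],0.3],[[0,0,0],[0,-7.5,0],0.3],[[0,0,0],[0,0,0],0.3],[[0,0,0],[0,0,0],1],[[0,0,0],[0,0,0],1],[[0,0,0],[0,0,0],1],[[0,0,0],[0,0,0],1]]' 80;python3 - <<'E'
from h import *
o=bot.get_obs();print(o['q'].round(2),q2R(o["tool_rot"]).round(3))
p,d=bot.read_camera("wrist");cv2.imwrite("pics/w3.png",p[:,:,::-1])
E
```

```text
t: 7.78
eef_pos: [0.4132, -0.2828, 0.0386]
tool_rot: [0.092, -0.131, 0.987, 0.016]
contact_force: [-5.9, -2.9, 8.2]
gripper_width: 0.102
[ 0.39  0.46  0.22  2.2  -0.6   0.44  2.96] [[-0.949 -0.261  0.177]
 [-0.255  0.965  0.056]
 [-0.186  0.008 -0.983]]
```

View pics/w3.png

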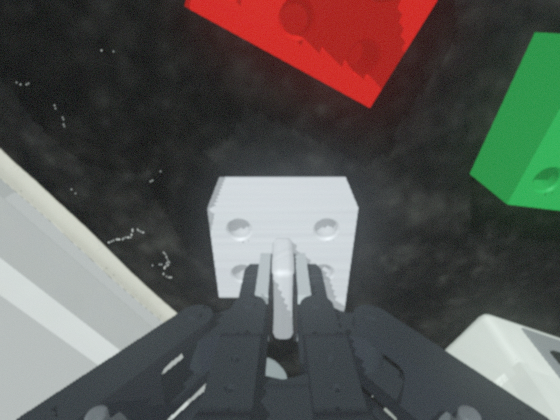

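```bash
python3 -m jog '[[[-4,0.2,-20],[0,0,0],1],[[-7,0.3,-37],[0,0,0],1],[[-7,0.3,-37],[0,0,0],1],[[-7,0.3,-37],[0,0,0],1]]' 80;python3 - <<'E'
from h import *
o=bot.get_obs();print(o['q'].round(2),q2R(o["tool_rot"]).round(3))
E
```

```text
t: 8.32
eef_pos: [0.4134, -0.2807, 0.1721]
tool_rot: [0.091, -0.131, 0.987, 0.018]
contact_force: [0.8, -0.1, -3.9]
gripper_width: 0.099
[ 0.21  0.22  0.41  2.13 -0.36  0.73  2.7 ] [[-0.949 -0.263  0.175]
 [-0.256  0.965  0.059]
 [-0.185  0.011 -0.983]]
```

```bash
python3 -m jog '[[[-10,24,2.2],[0,0,0],1],[[-20,48,4.4],[0,0,0],1],[[-20,48,4.4],[0,0,0],1],[[-20,48,4.4],[0,0,0],1],[[-20,48,4.4],[0,0,0],1],[[-10,24,2.2],[1.4,-0.1,7.4],1],[[0,0,0],[1.4,-0.1,7.4],1],[[0,0,0],[1.4,-0.1,7.4],1],[[0,0,0],[0,0,0],1],[[0,0,0],[0,0,0],1]]' 80;cat > look.py <<'E'
from h import *
import sys
np.set_printoptions(precision=4,suppress=True)
name=sys.argv[1]
o=bot.get_obs();print(o['q'].round(2),o['eef_pos'],'\n',q2R(o["tool_rot"]).round(3))
p,d=bot.read_camera("wrist");cv2.imwrite(f"pics/{name}.png",p[:,:,::-1]);np.save(f"d_{name}.npy",d);np.savez(f"o_{name}.npz",**o)
E
python3 look.py w4
```

```text
t: 9.57
eef_pos: [0.4492, -0.0235, 0.1709]
tool_rot: [0.094, 0.064, 0.993, -0.001]
contact_force: [0.4, -0.9, -4.4]
gripper_width: 0.1
[-0.37  0.08  0.27  2.28  0.02  0.6   1.33] [ 0.4492 -0.0235  0.1709] 
 [[-0.974  0.128  0.187]
 [ 0.128  0.992 -0.013]
 [-0.187  0.011 -0.982]]
```

View pics/w4.png

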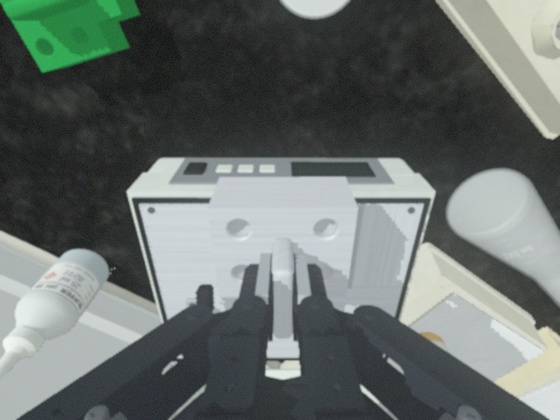

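Run:
```python
from h import *
np.set_printoptions(precision=4,suppress=True)
o=dict(np.load("o_w4.npz"));d=np.load("d_w4.npy");P=cloud("wrist",d,o)
m=(abs(P[...,2]-.085)<.012)&(d>0);print("deck z med",np.median(P[m][:,2]))
zz=np.median(P[m][:,2])
m=abs(P[...,2]-zz)<.006
q=P[m];
for a in np.arange(-.18,-.07,.01):
    x=q[:,0]*np.cos(a)+q[:,1]*np.sin(a);y=-q[:,0]*np.sin(a)+q[:,1]*np.cos(a)
    b=np.histogram(x,bins=np.arange(.40,.70,.002));h=b[0]
    print(round(a,2),np.percentile(x,[.3,1,2]),np.percentile(y,[.3,1,99,99.7]))
# image edges: gradient-based black line: front line, columns 150-200 and 365-420
g=cv2.cvtColor(cv2.imread("pics/w4.png"),cv2.COLOR_BGR2GRAY).astype(float)
def line(cols,r0,r1):
    pts=[]
    for c in cols:
        s=g[r0:r1,c];k=s.argmin();w=np.clip(s.max()*.8-s[max(0,k-2):k+3],0,None);pts.append((c,r0+max(0,k-2)+(w*np.arange(len(w))).sum()/w.sum()))
    return np.array(pts)
pts=np.vstack([line(range(150,205,5),192,208),line(range(362,420,5),192,212)])
print(pts[::4])
W=np.array([atz("wrist",(u/560,v/420),.085,o) for u,v in pts]);k=np.polyfit(W[:,1],W[:,0],1);print("front line yaw",np.arctan(k[0])*-1,"resid",np.std(W[:,0]-np.polyval(k,W[:,1])),"x at y=-.01",np.polyval(k,-.01))
def vline(rows,c0,c1):
    pts=[]
    for r in rows:
        s=g[r,c0(r):c1(r)];k=s.argmin();pts.append((c0(r)+k,r))
    return np.array(pts)
L=vline(range(215,300,5),lambda r:int(135+(r-200)*.2)-2,lambda r:int(135+(r-200)*.2)+22)
Rr=vline(range(215,300,5),lambda r:int(428-(r-200)*.27)-12,lambda r:int(428-(r-200)*.27)+10)
for n,l in (("right",L),("left",Rr)):
    print(l[::4].tolist());W=np.array([atz("wrist",(u/560,v/420),.085,o) for u,v in l]);k=np.polyfit(W[:,0],W[:,1],1);print(n,"yaw",np.arctan(k[0]),"resid",np.std(W[:,1]-np.polyval(k,W[:,0])),W[0],W[-1])
# block in hand
mb=(abs(P[...,2]-.165)<.008)&(d>0);n,lb,s,_=cv2.connectedComponentsWithStats(mb.astype(np.uint8));kk=1+s[1:,4].argmax();b=P[lb==kk];print("blk",len(b),np.median(b[:,2]),b.min(0),b.max(0),cv2.minAreaRect(b[:,:2].astype(np.float32)*1000))
```

```text
deck z med 0.08652918724223925
-0.18 [0.444  0.4452 0.447 ] [-0.1851 -0.176   0.2698  0.2784]
-0.17 [0.4455 0.4466 0.4485] [-0.1909 -0.1822  0.265   0.2736]
-0.16 [0.4469 0.4478 0.4498] [-0.1967 -0.1884  0.2602  0.2688]
-0.15 [0.4483 0.4491 0.4507] [-0.2025 -0.1946  0.2553  0.2639]
-0.14 [0.4496 0.4501 0.4507] [-0.2083 -0.2007  0.2505  0.2591]
-0.13 [0.4499 0.4505 0.4512] [-0.2141 -0.207   0.2456  0.2542]
-0.12 [0.4493 0.4502 0.4517] [-0.22   -0.213   0.2407  0.2492]
-0.11 [0.4487 0.4497 0.4515] [-0.226  -0.2191  0.2357  0.2443]
-0.1 [0.4479 0.4491 0.4509] [-0.232  -0.2251  0.2308  0.2393]
-0.09 [0.4471 0.4485 0.4503] [-0.2379 -0.2311  0.2258  0.2343]
-0.08 [0.4463 0.4478 0.4495] [-0.2441 -0.2371  0.2208  0.2293]
[[150.     200.041 ]
 [170.     200.0336]
 [190.     200.0522]
 [367.     200.0914]
 [387.     200.0961]
 [407.     199.6814]]
front line yaw -0.13562018944922047 resid 0.00019853446760515137 x at y=-.01 0.459941804843755
[[138, 215], [143, 235], [149, 255], [153, 275], [152, 295]]
right yaw -0.15731393655340914 resid 0.0012857300448962299 [ 0.4562 -0.1353  0.085 ] [ 0.5392 -0.1524  0.085 ]
[[432, 215], [427, 235], [413, 255], [408, 275], [402, 295]]
left yaw -0.2372474747015238 resid 0.0018838269605050985 [0.487  0.0896 0.085 ] [0.5708 0.0711 0.085 ]
blk 10504 0.1675668138740255 [ 0.411  -0.0613  0.157 ] [0.4888 0.0154 0.1729] ((449.5092468261719, -23.665252685546875), (70.55379486083984, 69.71114349365234), 82.23779296875)
```

```bash
python3 -m jog '[[[0,-30,0],[0,0,-0.2],1],[[0,-40,0],[0,0,-0.2],1],[[0,-20,0],[0,0,0],1],[[0,0,0],[0,0,0],1],[[0,0,0],[0,0,0],1]]' 80; python3 look.py w5
```

```text
t: 10.25
eef_pos: [0.4378, -0.1131, 0.1702]
tool_rot: [0.095, 0.063, 0.994, -0.001]
contact_force: [0.8, -0.1, -4.4]
gripper_width: 0.099
[-0.2   0.09  0.35  2.28 -0.08  0.59  1.65] [ 0.4378 -0.1131  0.1702] 
 [[-0.974  0.125  0.188]
 [ 0.124  0.992 -0.013]
 [-0.188  0.01  -0.982]]
```

View pics/w5.png

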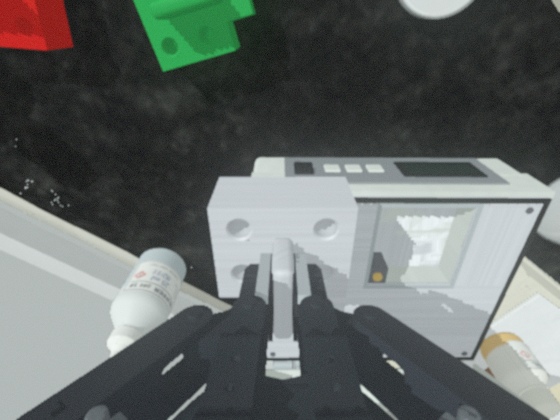

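Run:
```python
import cv2
p=cv2.imread("pics/w5.png")[190:310,340:510];cv2.imwrite("pics/w5z.png",cv2.resize(p,None,fx=4.6,fy=4.6,interpolation=cv2.INTER_CUBIC))
```

```text
(no output)
```

View pics/w5z.png

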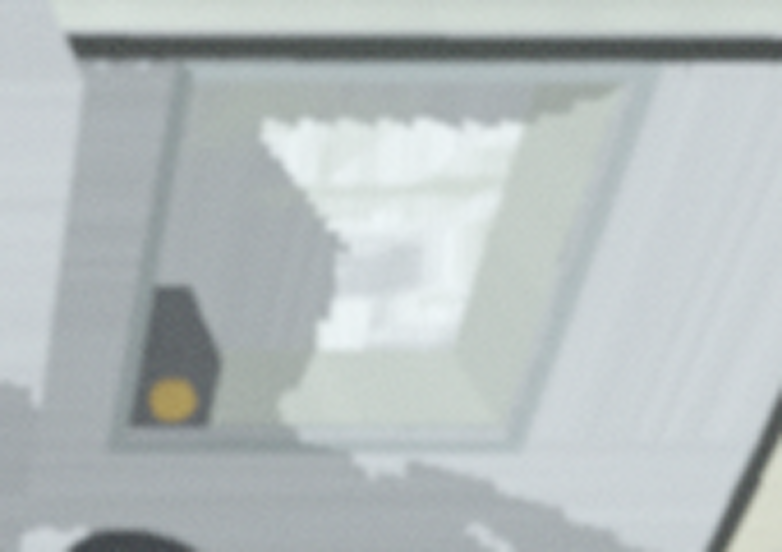

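Run:
```python
from h import *
np.set_printoptions(precision=4,suppress=True)
o=dict(np.load("o_w5.npz"))
def f(c):return atz("wrist",((340+(c[0]+.5)/4.6-.5)/560,(190+(c[1]+.5)/4.6-.5)/420),.085,o)[:2]
for nm,C in (("in",[(187,80),(632,80),(507,428),(129,428)]),("out",[(178,64),(660,64),(522,448),(108,448)])):
    FR,FL,BL,BR=map(f,C);print(nm,FR,FL,BL,BR,"w",np.linalg.norm(FL-FR),np.linalg.norm(BL-BR),"l",np.linalg.norm(BR-FR),np.linalg.norm(BL-FL),"centre",(FR+FL+BL+BR)/4)
    e=(FL+BL-FR-BR);print("yaw from y-edges",-np.arctan2(e[0],e[1])); e=BL+BR-FL-FR;print("yaw x",np.arctan2(e[1],e[0]))
# block in hand, top plane from depth
d=np.load("d_w5.npy");P=cloud("wrist",d,o)
for z in [(.155,.18),]:
    mb=(P[...,2]>z[0])&(P[...,2]<z[1])&(d>0);n,lb,s,_=cv2.connectedComponentsWithStats(mb.astype(np.uint8));kk=1+s[1:,4].argmax();b=P[lb==kk];print("blk",len(b),np.median(b[:,2]),cv2.minAreaRect(b[:,:2].astype(np.float32)*1000))
    # in tool-yaw frame
    a=-.125;x=b[:,0]*np.cos(a)+b[:,1]*np.sin(a);y=-b[:,0]*np.sin(a)+b[:,1]*np.cos(a);t=o["eef_pos"];tx=t[0]*np.cos(a)+t[1]*np.sin(a);ty=-t[0]*np.sin(a)+t[1]*np.cos(a)
    print("rel TCP x",np.percentile(x,[.1,.5,1])-tx,"y",np.percentile(y,[.2,1,99,99.8])-ty)
    zf=np.polyfit(x,b[:,2],1);print("slope x",zf, "slope y",np.polyfit(y,b[:,2],1))
```

```text
in [ 0.4623 -0.0403] [0.472  0.0332] [0.549  0.0228] [ 0.5391 -0.0495] w 0.07417849949601439 0.07292062629762465 l 0.07741521650368921 0.0776870968225403 centre [ 0.5056 -0.0085]
yaw from y-edges -0.13400059338440598
yaw x -0.1263297099209687
out [ 0.459  -0.0419] [0.4695 0.0373] [0.5548 0.0264] [ 0.5438 -0.0535] w 0.0798541888196659 0.08059756887110764 l 0.08564558418471283 0.08598744544810949 centre [ 0.5068 -0.0079]
yaw from y-edges -0.13407966075233585
yaw x -0.13137765565289058
blk 11200 0.1668936513795758 ((437.6512756347656, -113.21688079833984), (70.44998168945312, 68.2516860961914), 82.65229797363281)
rel TCP x [-0.0342 -0.034  -0.0339] y [-0.035  -0.0345  0.0344  0.0348]
slope x [0.0582 0.1409] slope y [0.0056 0.1664]
```

```bash
python3 -m jog '[[[-8,18,1.8],[0,0,0.25],1],[[-17,38,3.6],[0,0,0.2],1],[[-17,38,3.6],[0,0,0],1],[[-7.5,18.5,1.7],[0,0,0],1],[[0,0,0],[0,0,0],1],[[0,0,0],[0,0,0],1],[[0,0,0],[0,0,0],1]]' 80; python3 look.py w6
python3 - <<'E'
from h import *
o=dict(np.load("o_w6.npz"));d=np.load("d_w6.npy");P=cloud("wrist",d,o)
# block face patches: rows 185-215
for (u0,u1,v0,v1) in [(225,260,185,210),(300,340,185,210),(220,240,240,262),(335,352,240,262)]:
    print(P[v0:v1,u0:u1].reshape(-1,3).mean(0).round(4))
E
```

```text
t: 11.18
eef_pos: [0.502, -0.0095, 0.1702]
tool_rot: [0.095, 0.068, 0.993, -0.001]
contact_force: [-0.4, -0.9, -4.1]
gripper_width: 0.094
[-0.38  0.18  0.28  2.18 -0.02  0.61  1.34] [ 0.502  -0.0095  0.1702] 
 [[-0.973  0.134  0.188]
 [ 0.134  0.991 -0.014]
 [-0.188  0.011 -0.982]]
[ 0.4662 -0.0246  0.1561]
[0.471  0.0131 0.1572]
[ 0.4895 -0.0346  0.1674]
[0.4986 0.0219 0.1665]
```

View pics/w6.png

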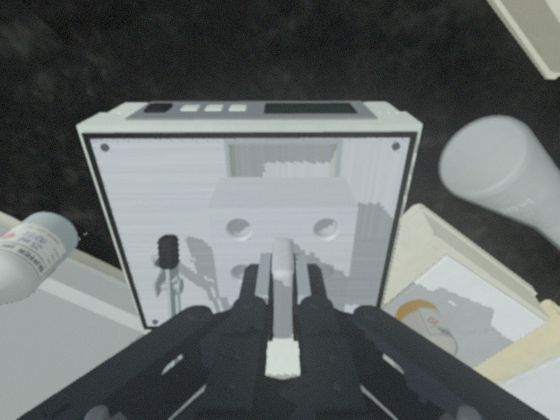

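Run:
```python
import cv2
p=cv2.imread("pics/w6.png")[125:275,195:375];cv2.imwrite("pics/w6z.png",cv2.resize(p,None,fx=4,fy=4,interpolation=cv2.INTER_CUBIC))
```

```text
(no output)
```

View pics/w6z.png

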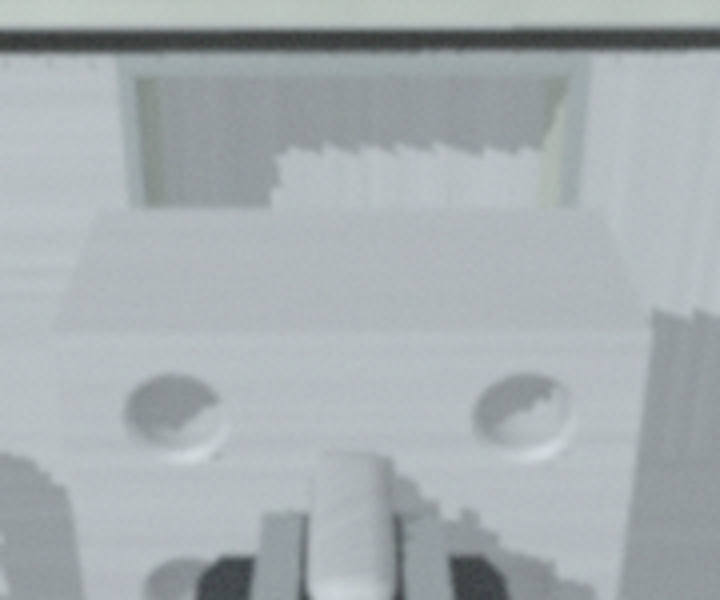

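Run:
```python
from h import *
np.set_printoptions(precision=4,suppress=True)
o=dict(np.load("o_w6.npz"));a=-.134;c,s=np.cos(a),np.sin(a)
def f(C,z):
    p=atz("wrist",((195+(C[0]+.5)/4-.5)/560,(125+(C[1]+.5)/4-.5)/420),z,o);return np.array([p[0]*c+p[1]*s,-p[0]*s+p[1]*c])*1000
for n,A,B,z in (("well front",(135,76),(572,76),.085),("well 2",(145,205),(562,205),.085),("blk bot",(98,208),(600,208),.1316),("blk top",(52,332),(652,332),.1656)):
    A,B=f(A,z),f(B,z);print(n,A,B,B-A,"mid",(A+B)/2)
t=o["eef_pos"]*1000;print("tcp",t[0]*c+t[1]*s,-t[0]*s+t[1]*c)
```

```text
well front [463.0486  21.8696] [463.4777  96.2619] [ 0.4291 74.3923] mid [463.2632  59.0658]
well 2 [487.1506  21.606 ] [487.682   96.4845] [ 0.5314 74.8784] mid [487.4163  59.0452]
blk bot [465.8297  22.6885] [466.331   92.9922] [ 0.5012 70.3037] mid [466.0803  57.8403]
blk top [465.7979  22.7017] [466.3998  93.0523] [ 0.6019 70.3506] mid [466.0988  57.877 ]
tcp 498.78349017286655 57.63913602424221
```

```bash
python3 -m jog '[[[1,1.2,0],[0,0,0],1],[[3.8,-0.2,19.6],[0,0,0],1],[[3,-0.2,15.7],[0,0,0],1],[[0.8,0,3.9],[0,0,0],1],[[0,0,0],[0,0,0],1],[[0,0,0],[0,0,0],1]]' 80; python3 look.py w7;  python3 - <<'E'
import cv2
p=cv2.imread("pics/w7.png")[125:275,195:375];cv2.imwrite("pics/w7z.png",cv2.resize(p,None,fx=4,fy=4,interpolation=cv2.INTER_CUBIC))
E
```

```text
t: 11.98
eef_pos: [0.5023, -0.0072, 0.1309]
tool_rot: [0.095, 0.067, 0.993, -0.0]
contact_force: [0.5, 0.3, -2.8]
gripper_width: 0.095
[-0.36  0.25  0.26  2.21 -0.06  0.51  1.37] [ 0.5023 -0.0072  0.1309] 
 [[-0.973  0.133  0.189]
 [ 0.133  0.991 -0.014]
 [-0.19   0.012 -0.982]]
```

View pics/w7z.png

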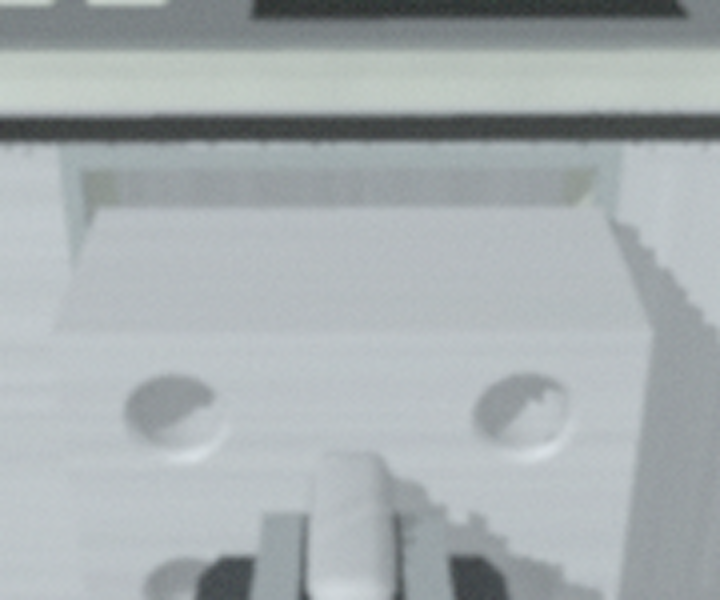

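Run:
```python
from h import *
np.set_printoptions(precision=4,suppress=True)
o=dict(np.load("o_w7.npz"));a=-.134;c,s=np.cos(a),np.sin(a)
def f(C,z):
    p=atz("wrist",((195+(C[0]+.5)/4-.5)/560,(125+(C[1]+.5)/4-.5)/420),z,o);return np.array([p[0]*c+p[1]*s,-p[0]*s+p[1]*c])*1000
for n,A,B,z in (("well front",(81,169),(608,169),.085),("blk bot",(98,208),(600,208),.0923),("blk top",(52,332),(652,332),.1263)):
    A,B=f(A,z),f(B,z);print(n,A,B,B-A,"mid",(A+B)/2)
```

```text
well front [463.1608  21.7259] [463.6056  97.5125] [ 0.4448 75.7866] mid [463.3832  59.6192]
blk bot [465.8976  25.038 ] [466.3411  95.3114] [ 0.4434 70.2734] mid [466.1193  60.1747]
blk top [465.7954  25.0352] [466.3449  95.3476] [ 0.5495 70.3124] mid [466.0702  60.1914]
```

```bash
python3 -m jog '[[[1,-0.8,0],[0,0,0],1],[[1.6,-0.1,8],[0,0,0],1],[[1.2,-0.1,6],[0,0,0],1],[[0,0,0],[0,0,0],1]]' 80; python3 look.py w8
```

```text
t: 12.52
eef_pos: [0.5, -0.008, 0.1149]
tool_rot: [0.094, 0.067, 0.993, -0.001]
contact_force: [0.5, 0.2, -5.2]
gripper_width: 0.096
[-0.35  0.27  0.25  2.22 -0.07  0.47  1.38] [ 0.5    -0.008   0.1149] 
 [[-0.973  0.133  0.187]
 [ 0.133  0.991 -0.014]
 [-0.187  0.011 -0.982]]
```

```bash
python3 -m jog '[[[0.4,-0.1,7],[0,0,0],1],[[1.3,-0.1,6],[0,0,0],1],[[0.8,0,4],[0,0,0],1],[[0,0,0],[0,0,0],1]]' 80; python3 look.py w9
```

```text
t: 13.08
eef_pos: [0.5012, -0.008, 0.0983]
tool_rot: [0.095, 0.067, 0.993, -0.001]
contact_force: [1.3, 0.3, -2.8]
gripper_width: 0.092
[-0.34  0.31  0.24  2.23 -0.09  0.42  1.4 ] [ 0.5012 -0.008   0.0983] 
 [[-0.973  0.133  0.188]
 [ 0.133  0.991 -0.014]
 [-0.188  0.011 -0.982]]
```

View pics/w9.png

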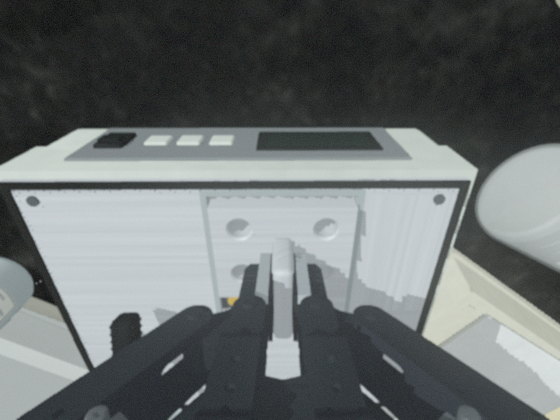

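```bash
python3 -m jog '[[[0.2,0,1],[0,0,0],1],[[0.2,0,1],[0,0,0],1],[[0,0,0],[0,0,0],1]]'
```

```text
t: 13.5
eef_pos: [0.5016, -0.0077, 0.0976]
tool_rot: [0.095, 0.067, 0.993, -0.0]
contact_force: [-6.5, 2.2, 12.2]
gripper_width: 0.093
```

```bash
python3 -m jog '[[[0,0,0],[0,0,0],0.3],[[0,0,0],[0,0,0],0.3],[[0,0,-15],[0,0,0],0.3],[[0,0,-40],[0,0,0],0.3],[[0,0,-40],[0,0,0],0.3],[[0,0,0],[0,0,0],0.3]]'; python3 look.py w10;python3 - <<'E'
from h import *
np.set_printoptions(precision=4,suppress=True)
for c in ["scene","top"]:
    p,d=bot.read_camera(c);cv2.imwrite(f"pics/{c}2.png",p[:,:,::-1]);np.save(f"d_{c}2.npy",d)
o=dict(np.load("o_w10.npz"));d=np.load("d_w10.npy");P=cloud("wrist",d,o)
a=-.134;c,s=np.cos(a),np.sin(a);x=P[...,0]*c+P[...,1]*s;y=-P[...,0]*s+P[...,1]*c
m=(d>0)&(x>.47)&(x<.488)&(y>.03)&(y<.09);print("block front top z",np.percentile(P[m][:,2],[5,50,95]),"deck z",np.median(P[(d>0)&(x>.47)&(x<.52)&(y>-.06)&(y<0)][:,2]))
m=(d>0)&(abs(y-.059)<.03)&(abs(x-.503)<.04)&(P[...,2]>.1);print("fin",P[m].mean(0),P[m][:,2].max())
E
```

```text
t: 14.25
eef_pos: [0.4852, -0.0064, 0.1936]
tool_rot: [0.098, 0.067, 0.993, 0.001]
contact_force: [0.3, 0.3, -0.2]
gripper_width: 0.347
[-0.42  0.11  0.3   2.19  0.01  0.65  1.3 ] [ 0.4852 -0.0064  0.1936] 
 [[-0.972  0.133  0.195]
 [ 0.133  0.991 -0.012]
 [-0.195  0.014 -0.981]]
block front top z [0.0866 0.1196 0.2355] deck z 0.08651531183021563
fin [ 0.4786 -0.0042  0.2038] 0.25027570503912805
```

View pics/w10.png

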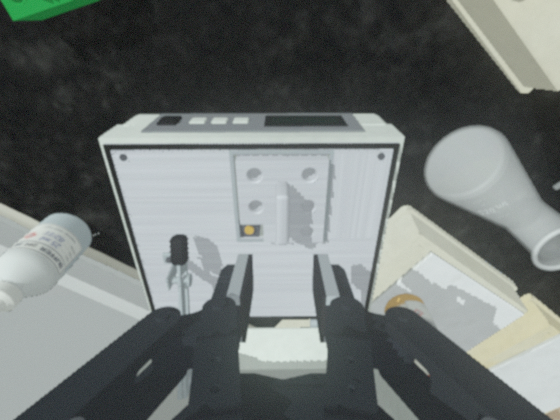

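Run:
```python
from h import *
np.set_printoptions(precision=4,suppress=True)
o=dict(np.load("o_w10.npz"));d=np.load("d_w10.npy");P=cloud("wrist",d,o)
for b in [(275,295,160,172),(240,246,165,220),(318,325,170,230),(295,310,210,235),(278,284,185,230),(140,170,170,230),(350,370,170,230)]:
    print(b,np.median(P[b[2]:b[3],b[0]:b[1]].reshape(-1,3),axis=0))
i=cv2.imread("pics/w10.png")
cv2.imwrite("pics/w10z.png",cv2.resize(i[140:330,130:290],None,fx=3.1,fy=3.1,interpolation=cv2.INTER_CUBIC))
t=cv2.imread("pics/top2.png")[90:240,200:330];cv2.imwrite("pics/top2z.png",cv2.resize(t,None,fx=4,fy=4,interpolation=cv2.INTER_CUBIC))
```

```text
(275, 295, 160, 172) [ 0.4728 -0.0018  0.0944]
(240, 246, 165, 220) [ 0.4904 -0.0374  0.0945]
(318, 325, 170, 230) [0.5063 0.0233 0.0945]
(295, 310, 210, 235) [0.5254 0.006  0.0943]
(278, 284, 185, 230) [ 0.4931 -0.008   0.1201]
(140, 170, 170, 230) [ 0.4914 -0.1116  0.0865]
(350, 370, 170, 230) [0.5153 0.0555 0.0866]
```

View pics/w10z.png

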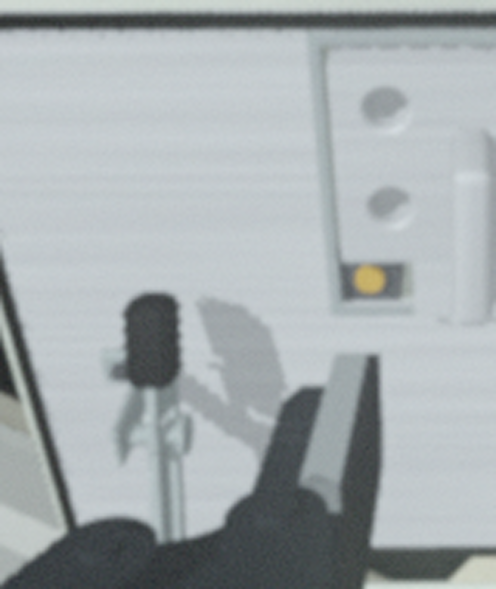

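View pics/scene2.png

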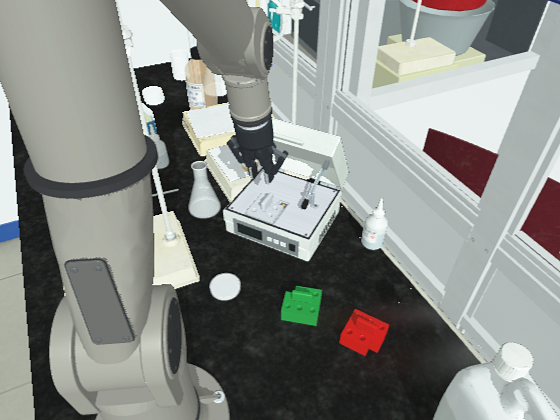

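```bash
cat > fk.py <<'E'
import numpy as np,itertools
from scipy.spatial.transform import Rotation as R
from scipy.optimize import least_squares
def rz(a):return R.from_euler('z',a).as_matrix()
def ry(a):return R.from_euler('y',a).as_matrix()
def fk(p,q,s):
    h,L1,a,b,L2,c,L3,o1,o7=p
    M=rz(s[0]*q[0]+o1);x=np.array([0,0,h])
    M=M@ry(q[1]);M=M@rz(s[1]*q[2]);x=x+M@[a,0,L1]
    M=M@ry(q[3]);M=M@rz(s[2]*q[4]) if 0 else M
    x=x+M@[b,0,0];M=M@rz(s[2]*q[4]);x=x+M@[0,0,L2]
    M=M@ry(q[5]);x=x+M@[c,0,0];M=M@rz(s[3]*q[6]+o7);x=x+M@[0,0,L3];return x,M
D=[([-1.341,.478,.022,1.556,-.011,1.109,-.083],[.224,.636,.230],[0,.168,.986,-.001]),
([-1.376,.328,.015,1.637,-.004,1.178,-.131],[.1863,.5848,.2915],[0,.17,.985,-.001]),
([-1.399,0,-.024,1.996,0,1.146,-.19],[.1252,.4158,.3069],[0,.168,.986,0]),
([-1.415,-.288,-.088,2.289,-.028,1.14,-.255],[.0735,.2687,.2828],[0,.168,.986,0]),
([-1.247,-.325,.186,2.302,.065,1.16,.312],[.1999,.1966,.2833],[0,.081,.997,0]),
([-.561,-.326,.196,2.301,.068,1.161,1.235],[.2802,.0222,.2833],[0,-.033,.999,0]),
([-.26,.227,.857,1.99,-.199,1.014,2.522],[.4151,-.2799,.2421],[-.002,-.13,.992,0]),
([.39,.46,.22,2.2,-.6,.44,2.96],[.4132,-.2828,.0386],[.092,-.131,.987,.016]),
([.21,.22,.41,2.13,-.36,.73,2.70],[.4134,-.2807,.1721],[.091,-.131,.987,.018]),
([-.37,.08,.27,2.28,.02,.6,1.33],[.4492,-.0235,.1709],[.094,.064,.993,-.001]),
([-.2,.09,.35,2.28,-.08,.59,1.65],[.4378,-.1131,.1702],[.095,.063,.994,-.001]),
([-.38,.18,.28,2.18,-.02,.61,1.34],[.502,-.0095,.1702],[.095,.068,.993,-.001]),
([-.34,.31,.24,2.23,-.09,.42,1.4],[.5012,-.008,.0983],[.095,.067,.993,-.001]),
([-.42,.11,.30,2.19,.01,.65,1.30],[.4852,-.0064,.1936],[.098,.067,.993,.001])]
def res(p,s):
    r=[]
    for q,x,w in D:
        X,M=fk(p,q,s);Rm=R.from_quat([w[1],w[2],w[3],w[0]]).as_matrix();r+=list((X-x)*5)+list((M-Rm).ravel())
    return np.array(r)
if __name__=="__main__":
    best=[]
    for s in itertools.product([1,-1],repeat=4):
        for o1 in (0,1.5,3,-1.5):
          for o7 in (0,1.5,3,-1.5):
            f=least_squares(res,[.36,.5,0,0,.47,0,.4,o1,o7],args=(s,),max_nfev=60);best.append((f.cost,s,f.x.round(3)))
    best.sort(key=lambda t:t[0])
    for b in best[:4]:print(b)
    f=res(best[0][2],best[0][1]).reshape(-1,12);print(np.abs(f[:,:3]/5).max(1).round(3),np.abs(f[:,3:]).max(1).round(2))
E
python3 fk.py
```

```text
(np.float64(0.05023860822716315), (-1, -1, -1, -1), array([ 0.297,  0.535, -0.   , -0.009,  0.469, -0.006,  0.339, -0.123,
        1.45 ]))
(np.float64(0.05023860822716403), (-1, -1, -1, -1), array([ 0.297,  0.535, -0.   , -0.009,  0.469, -0.006,  0.339, -0.123,
        1.45 ]))
(np.float64(0.050238608227166526), (-1, -1, -1, -1), array([ 0.297,  0.535, -0.   , -0.009,  0.469, -0.006,  0.339, -0.123,
        1.45 ]))
(np.float64(0.05023860822716908), (-1, -1, -1, -1), array([ 0.297,  0.535, -0.   , -0.009,  0.469, -0.006,  0.339, -0.123,
        1.45 ]))
[0.019 0.013 0.008 0.027 0.026 0.026 0.016 0.007 0.002 0.007 0.003 0.005
 0.004 0.   ] [0.   0.   0.   0.   0.   0.   0.   0.02 0.02 0.02 0.02 0.03 0.02 0.03]
```

```bash
cat > fk2.py <<'E'
from fk import *
S=(-1,-1,-1,-1)
def fk(p,q,s=S):
    o1,o7=p[:2];v=np.array(p[2:]).reshape(6,3)
    M=rz(-q[0]+o1);x=M@v[0]+[0,0,0]
    M=M@ry(q[1]);x=x+M@v[1];M=M@rz(-q[2]);x=x+M@v[2]
    M=M@ry(q[3]);x=x+M@v[3];M=M@rz(-q[4]);x=x+M@[0,0,0]
    M=M@ry(q[5]);x=x+M@v[4];M=M@rz(-q[6]+o7);x=x+M@v[5];return x,M
p0=np.array([-.123,1.45]+[0,0,.297]+[0,0,.267]+[0,0,.267]+[0,0,.469]+[0,0,.339]+[0,0,0])
def res(p):
    r=[]
    for q,x,w in D:
        X,M=fk(p,q);Rm=R.from_quat([w[1],w[2],w[3],w[0]]).as_matrix();r+=list((X-x)*10)+list((M-Rm).ravel())
    return np.r_[r,.02*(p-p0)]
f=least_squares(res,p0);P=f.x
if __name__=="__main__":
    print(P[:2].round(3),P[2:].reshape(6,3).round(3));r=res(P)[:-len(P)].reshape(-1,12);print(np.abs(r[:,:3]/10).max(1).round(4))
E
python3 fk2.py
```

```text
[1.000e-03 1.572e+00] [[-0.005 -0.015  0.293]
 [ 0.005 -0.015  0.271]
 [-0.005 -0.016  0.271]
 [ 0.003 -0.016  0.476]
 [-0.003 -0.     0.334]
 [-0.001 -0.    -0.005]]
[0.0005 0.0002 0.0004 0.0003 0.0002 0.0009 0.0005 0.0007 0.0015 0.0015
 0.0019 0.0033 0.0027 0.003 ]
```

```bash
cat > ik.py <<'E'
from fk2 import *
lo=np.array([-2.96,-.34,-1.41,.24,-1.37,.17,-2.96])+.03;hi=np.array([2.96,2.1,1.46,2.44,4.51,1.92,2.96])-.03
def tool(lean,yaw=-.134):
    # x toward robot, y heater-left, z down; lean back
    B=rz(yaw)@np.array([[-1,0,0],[0,1,0],[0,0,-1.]])
    return B@ry(-lean)
def ik(x,M,q0):
    best=None
    for k in range(6):
        q=q0 if k==0 else np.clip(q0+np.random.default_rng(k).normal(0,.4,7),lo,hi)
        def r(q):
            X,N=fk(P,q);return np.r_[(X-x)*10,R.from_matrix(N.T@M).as_rotvec()*3]
        f=least_squares(r,np.clip(q,lo+1e-6,hi-1e-6),bounds=(lo,hi))
        if best is None or f.cost<best.cost:best=f
    return best.x,best.cost
def hw(p,c=np.cos(-.134),s=np.sin(-.134)): # heater -> world
    x=.551+p[0];y=.0372+p[1];return np.array([x*c-y*s,x*s+y*c,p[2]])
if __name__=="__main__":
    q0=np.array([-.42,.11,.30,2.19,.01,.65,1.30])
    for deg in (15,20,25,30,35,40):
        l=np.radians(deg);M=tool(l)
        for nm,g in (("grip",hw([-.014,-.062,.107])),("lift+draw",hw([-.014-.02,-.062,.112]))):
            t=g+M[:,2]*.012
            q,c=ik(t,M,q0);print(deg,nm,t.round(3),q.round(2),"cost %.5f"%c)
E
python3 ik.py
```

```text
15 grip [ 0.532 -0.097  0.095] [-0.18  0.35  0.28  2.2  -0.23  0.35  1.71] cost 0.00000
15 lift+draw [ 0.512 -0.094  0.1  ] [-0.16  0.31  0.25  2.24 -0.17  0.34  1.65] cost 0.00000
20 grip [ 0.533 -0.097  0.096] [ 0.12  0.33 -0.08  2.25  0.24  0.23  1.26] cost 0.00000
20 lift+draw [ 0.513 -0.094  0.101] [ 0.07  0.29 -0.03  2.29  0.18  0.22  1.31] cost 0.00000
25 grip [ 0.534 -0.097  0.096] [ 0.44  0.35 -0.45  2.28  1.07  0.21  0.47] cost 0.00000
25 lift+draw [ 0.514 -0.094  0.101] [ 0.5   0.32 -0.51  2.32  1.09  0.22  0.44] cost 0.00000
30 grip [ 0.535 -0.097  0.097] [ 0.49  0.35 -0.5   2.34  1.75  0.21 -0.21] cost 0.00000
30 lift+draw [ 0.515 -0.094  0.102] [ 0.54  0.32 -0.56  2.37  1.75  0.22 -0.21] cost 0.00000
35 grip [ 0.536 -0.097  0.097] [ 0.13  0.33 -0.11  2.41  2.71  0.22 -1.22] cost 0.00000
35 lift+draw [ 0.516 -0.095  0.102] [ 0.98  0.5  -1.08  2.4   1.94  0.5  -0.3 ] cost 0.00000
40 grip [ 0.537 -0.097  0.098] [ 1.14  0.79 -1.35  2.41  2.04  0.81 -0.21] cost 0.00000
40 lift+draw [ 0.517 -0.095  0.103] [ 1.17  0.76 -1.38  2.41  1.95  0.78 -0.16] cost 0.00885
```

The block is seated: its top is 8 mm above the deck, it sits level, and the cut-out is at the post (orange dot). Next is the stay, so I'll move to a point in front of the grip and lean the tool to about 30°.

```bash
python3 -m jog '[[[-4.6,-41.5,5.4],[0,-3,0],0.3],[[-4.6,-41.5,5.4],[0,-5,0],0.3],[[0,0,0],[0,-7,0],0.3],[[0,0,0],[0,-4,0],0.3],[[0,0,0],[0,0,0],0.3]]'; python3 look.py w11;python3 - <<'E'
from h import *
from ik import hw
i=cv2.imread("pics/w11.png");o=dict(np.load("o_w11.npz"))
for p in ([-.014,-.062,.107],[.012,-.062,.115],[.102,-.062,.1454]):
    print(proj("wrist",hw(p),o))
E
```

```text
t: 15.02
eef_pos: [0.4816, -0.0904, 0.1786]
tool_rot: [0.255, 0.066, 0.965, -0.012]
contact_force: [0.4, 0.4, 0.2]
gripper_width: 0.353
[-0.31  0.03  0.35  2.43  0.16  0.17  1.32] [ 0.4816 -0.0904  0.1786] 
 [[-0.861  0.133  0.491]
 [ 0.121  0.991 -0.056]
 [-0.494  0.011 -0.869]]
[[282.20459595 216.23392753]]
[[282.34342941 244.21257891]]
[[282.75782239 324.00101234]]
```

View pics/w11.png

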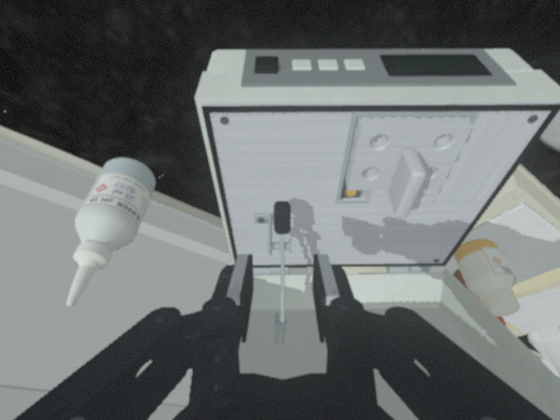

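Run:
```python
from ik import *
lo=lo-.03+.002;hi=hi+.03-.002
q0=np.array([-.31,.03,.35,2.43,.16,.172,1.32])
print(fk(P,q0))
x0=np.array([.4816,-.0904,.1786])
for deg in (22,25,27,30):
    M=tool(np.radians(deg));t=hw([-.014,-.062,.107])+M[:,2]*.012
    q=q0.copy();M0=tool(np.radians(29.5))
    for k in range(1,13):
        a=k/12;Mk=tool(np.radians(29.5+(deg-29.5)*min(1,2*a)));xk=x0+(t-x0)*a
        # keep via pre
        def r(v):
            X,N=fk(P,v);return np.r_[(X-xk)*100,R.from_matrix(N.T@Mk).as_rotvec()*30,.05*(v-q)]
        qn=least_squares(r,np.clip(q,lo+1e-4,hi-1e-4),bounds=(lo,hi)).x
        X,N=fk(P,qn);st=np.abs(qn-q).max();q=qn
        if k%3==0:print(deg,k,q.round(2),"step",st.round(2),"err mm",(np.linalg.norm(X-xk)*1000).round(2),"deg",np.degrees(np.linalg.norm(R.from_matrix(N.T@Mk).as_rotvec())).round(2))
```

```text
(array([ 0.481501  , -0.08884068,  0.17955064]), array([[-0.86173502,  0.13415342,  0.48930116],
       [ 0.1227551 ,  0.99088483, -0.05548367],
       [-0.49228442,  0.01225199, -0.87034817]]))
22 3 [-0.23  0.12  0.29  2.37  0.03  0.21  1.45] step 0.05 err mm 0.0 deg 0.0
22 6 [-0.16  0.2   0.22  2.32 -0.05  0.25  1.53] step 0.03 err mm 0.0 deg 0.0
22 9 [-0.12  0.26  0.19  2.3  -0.08  0.2   1.56] step 0.02 err mm 0.0 deg 0.0
22 12 [ 0.07  0.32 -0.03  2.27  0.25  0.17  1.24] step 0.35 err mm 0.01 deg 0.0
25 3 [-0.08  0.12  0.11  2.38  0.19  0.17  1.29] step 0.02 err mm 0.0 deg 0.0
25 6 [-0.03  0.19  0.07  2.34  0.15  0.18  1.34] step 0.02 err mm 0.0 deg 0.0
25 9 [ 0.26  0.26 -0.24  2.31  0.65  0.17  0.86] step 0.14 err mm 0.0 deg 0.0
25 12 [ 0.33  0.33 -0.33  2.29  0.97  0.17  0.55] step 0.1 err mm 0.0 deg 0.0
27 3 [ 0.28  0.13 -0.26  2.37  0.52  0.17  0.98] step 0.08 err mm 0.0 deg 0.0
27 6 [ 0.33  0.2  -0.32  2.35  0.69  0.17  0.82] step 0.05 err mm 0.0 deg 0.0
27 9 [ 0.4   0.27 -0.4   2.33  1.04  0.17  0.48] step 0.11 err mm 0.0 deg 0.0
27 12 [ 0.39  0.34 -0.39  2.31  1.31  0.17  0.22] step 0.09 err mm 0.0 deg 0.0
30 3 [ 0.53  0.15 -0.53  2.38  0.84  0.17  0.67] step 0.16 err mm 0.0 deg 0.0
30 6 [ 0.53  0.22 -0.54  2.37  1.24  0.17  0.28] step 0.12 err mm 0.0 deg 0.0
30 9 [ 0.52  0.29 -0.53  2.35  1.53  0.19  0.01] step 0.09 err mm 0.0 deg 0.0
30 12 [ 0.56  0.37 -0.58  2.33  1.72  0.24 -0.16] step 0.05 err mm 0.0 deg 0.0
```

Run:
```python
from h import *
np.set_printoptions(precision=4,suppress=True,linewidth=160)
o=dict(np.load("o_w11.npz"));d=np.load("d_w11.npy");P=cloud("wrist",d,o)
a=-.134;c,s=np.cos(a),np.sin(a);x=(P[...,0]*c+P[...,1]*s-.551)*1000;y=(-P[...,0]*s+P[...,1]*c-.0372)*1000;z=P[...,2]*1000-86.5
print("height above deck; rows heater x, cols y")
ys=np.arange(-95,-35,4);print("y",ys+2)
for x0 in range(-36,48,6):
    print(x0+3,[int(np.percentile(z[(x>=x0)&(x<x0+6)&(y>=b)&(y<b+4)&(d>0)&(z<60)],90)) if ((x>=x0)&(x<x0+6)&(y>=b)&(y<b+4)&(d>0)&(z<60)).sum()>2 else None for b in ys])
i=cv2.imread("pics/w11.png")[180:360,220:340];cv2.imwrite("pics/w11z.png",cv2.resize(i,None,fx=3.3,fy=3.3,interpolation=cv2.INTER_CUBIC))
from ik import *
t=o["eef_pos"];M=q2R(o["tool_rot"]);g=hw([-.014,-.062,.107]);print("tcp->target tool frame mm",(M.T@(g+M[:,2]*.012-t))*1000)
```

```text
height above deck; rows heater x, cols y
y [-93 -89 -85 -81 -77 -73 -69 -65 -61 -57 -53 -49 -45 -41 -37]
-33 [0, 0, 0, 0, 0, 0, 0, 0, 0, 0, 0, 0, 0, 0, 0]
-27 [0, 0, 0, 0, 0, 0, 22, 24, 24, 23, 0, 0, 0, 0, 0]
-21 [0, 0, 0, 0, 0, 0, 25, 27, 27, 26, 0, 0, 0, 0, 0]
-15 [0, 0, 0, 0, 0, 0, 27, 29, 29, 28, 0, 0, 0, 0, 0]
-9 [0, 0, 0, 0, 0, 0, 29, 31, 31, 30, 0, 0, 0, 0, 0]
-3 [0, 0, 0, 0, 0, 0, 0, 32, 32, None, 0, 0, 0, 0, 1]
3 [0, 0, 2, 2, 2, 31, 32, 34, 35, 32, 0, 0, 0, 0, 0]
9 [0, 0, 3, 5, 4, 35, 32, 36, 37, 35, 0, 0, 0, 0, 0]
15 [0, 0, 3, 5, 4, 36, 32, 39, 40, 35, 0, 0, 0, 0, 0]
21 [0, 0, 0, 0, 0, None, 0, 42, 42, None, 0, 0, 0, 0, 0]
27 [0, 0, 0, 0, 0, 0, 0, 45, 45, None, 0, 0, 0, 0, 0]
33 [0, 0, 0, 0, 0, 0, 0, 47, 47, None, 0, 0, 0, 0, 0]
39 [0, 0, 0, 0, 0, 0, 0, 49, 49, 0, 0, 0, 0, 0, 0]
45 [0, 0, 0, 0, 0, 0, 0, 51, 52, 0, 0, 0, 0, 0, 0]
tcp->target tool frame mm [-6.0085 -0.3404 97.7619]
```

View pics/w11z.png

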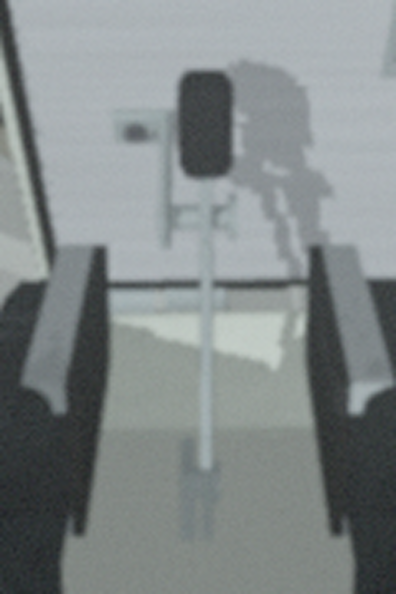

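```bash
python3 -m jog '[[[-1.1,0,16],[0,0,0],0.3],[[-1.1,0,16],[0,0,0],0.3],[[-1.1,-0.2,16],[0,0,0],0.3],[[0,0,0],[0,0,0],0.3]]'
cat > st.py <<'E'
from h import *
from ik import hw
np.set_printoptions(precision=4,suppress=True)
o=bot.get_obs();M=q2R(o["tool_rot"]);g=hw([-.016,-.062,.107])
print("q",o["q"].round(2),"F",o["contact_force"].round(1),"lean",np.degrees(np.arcsin(np.hypot(*M[:2,2]))).round(1),"yaw",np.arctan2(-M[0,1],M[1,1]).round(3),"M z-row",M[2].round(3))
print("to target tool mm",((M.T@(g+M[:,2]*.012-o["eef_pos"]))*1000).round(1))
t=o["eef_pos"];c,s=np.cos(-.134),np.sin(-.134);print("tcp heater",((t[0]*c+t[1]*s-.551)*1000).round(1),((-t[0]*s+t[1]*c-.0372)*1000).round(1),(t[2]*1000).round(1))
E
python3 st.py
```

```text
t: 15.58
eef_pos: [0.4949, -0.0986, 0.1593]
tool_rot: [0.25, 0.064, 0.966, -0.023]
contact_force: [-0.5, 0.1, 1.0]
gripper_width: 0.35
q [ 0.33  0.13 -0.31  2.38  0.64  0.17  0.86] F [-0.5  0.1  1. ] lean 29.1 yaw -0.136 M z-row [-0.486 -0.012 -0.874]
to target tool mm [-2.   7.4 72.8]
tcp heater -47.3 -68.7 159.3
```

```bash
python3 -m jog '[[[0,0,0],[0,0,0],0.3],[[-1,4,8],[0,0,0],0.3],[[-1,3,8],[0,0,0],0.3],[[0,0,8],[0,0,0],0.3],[[0,0,0],[0,0,0],0.3]]'; python3 st.py
```

```text
t: 16.2
eef_pos: [0.5088, -0.0915, 0.1395]
tool_rot: [0.25, 0.062, 0.966, -0.023]
contact_force: [-0.4, 0.9, -0.2]
gripper_width: 0.349
q [ 0.39  0.2  -0.41  2.37  1.05  0.17  0.44] F [-0.4  0.9 -0.2] lean 29.1 yaw -0.132 M z-row [-0.486 -0.014 -0.874]
to target tool mm [-0.4 -1.7 49.5]
tcp heater -34.5 -59.9 139.5
```

```bash
python3 -m jog '[[[0,-1,9],[0,0,0],0.3],[[0,-0.7,9],[0,0,0],0.3],[[0,0,9],[0,0,0],0.3],[[0,0,0],[0,0,0],0.3],[[0,0,0],[0,0,0],0.3]]'; python3 st.py; python3 look.py w12
```

```text
t: 16.82
eef_pos: [0.5213, -0.0958, 0.1165]
tool_rot: [0.251, 0.063, 0.966, -0.023]
contact_force: [0.8, 0.8, 0.5]
gripper_width: 0.35
q [ 0.4   0.27 -0.42  2.36  1.42  0.18  0.09] F [0.8 0.8 0.5] lean 29.1 yaw -0.133 M z-row [-0.487 -0.014 -0.873]
to target tool mm [-0.3  0.6 23. ]
tcp heater -21.6 -62.5 116.5
[ 0.4   0.27 -0.42  2.36  1.42  0.18  0.09] [ 0.5213 -0.0958  0.1165] 
 [[-0.867  0.133  0.481]
 [ 0.109  0.991 -0.077]
 [-0.487 -0.014 -0.873]]
```

View pics/w12.png

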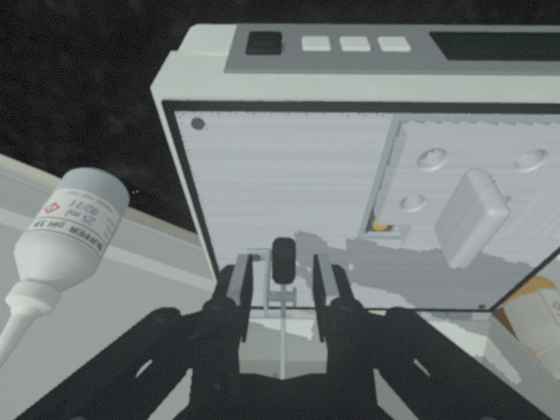

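```bash
python3 -m jog '[[[0,0.3,8],[0,0,0],0.3],[[0,0.3,8],[0,0,0],0.3],[[0,0,5.5],[0,0,0],0.3],[[0,0,0],[0,0,0],0.3],[[0,0,0],[0,0,0],0.3]]'; python3 st.py; python3 look.py w13
```

```text
t: 17.5
eef_pos: [0.5316, -0.0973, 0.0977]
tool_rot: [0.251, 0.063, 0.966, -0.023]
contact_force: [-0.3, 1.0, -0.2]
gripper_width: 0.347
q [ 0.42  0.33 -0.44  2.34  1.66  0.2  -0.13] F [-0.3  1.  -0.2] lean 29.2 yaw -0.134 M z-row [-0.487 -0.013 -0.873]
to target tool mm [-0.3  0.5  1.5]
tcp heater -11.1 -62.6 97.7
[ 0.42  0.33 -0.44  2.34  1.66  0.2  -0.13] [ 0.5316 -0.0973  0.0977] 
 [[-0.866  0.134  0.481]
 [ 0.11   0.991 -0.077]
 [-0.487 -0.013 -0.873]]
```

View pics/w13.png

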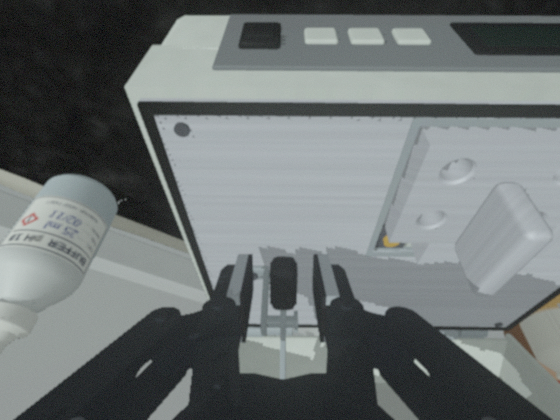

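```bash
python3 -m jog '[[[0,0.3,0],[0,0,0],1],[[0,0,0],[0,0,0],1],[[0,0,0],[0,0,0],1],[[0,0,0],[0,0,0],1]]' 50; python3 st.py
```

```text
t: 18.05
eef_pos: [0.5318, -0.097, 0.0975]
tool_rot: [0.251, 0.063, 0.966, -0.023]
contact_force: [-3.3, -0.7, 5.1]
gripper_width: 0.126
q [ 0.41  0.33 -0.44  2.34  1.66  0.2  -0.14] F [-3.3 -0.7  5.1] lean 29.2 yaw -0.134 M z-row [-0.487 -0.013 -0.873]
to target tool mm [-0.3  0.1  1.3]
tcp heater -11.1 -62.3 97.5
```

```bash
python3 -m jog '[[[-0.6,0,-3],[0,0,0],1],[[-0.6,0,-3],[0,0,0],1],[[-0.5,0,-2.7],[0,0,0],1],[[0,0,0],[0,0,0],1],[[0,0,0],[0,0,0],1]]'; python3 st.py; python3 look.py w14
```

```text
t: 18.68
eef_pos: [0.5296, -0.0967, 0.1062]
tool_rot: [0.251, 0.063, 0.966, -0.023]
contact_force: [5.2, -1.9, -2.8]
gripper_width: 0.124
q [ 0.42  0.31 -0.44  2.34  1.55  0.19 -0.03] F [ 5.2 -1.9 -2.8] lean 29.2 yaw -0.134 M z-row [-0.488 -0.013 -0.873]
to target tool mm [2.  0.3 9.9]
tcp heater -13.3 -62.3 106.2
[ 0.42  0.31 -0.44  2.34  1.55  0.19 -0.03] [ 0.5296 -0.0967  0.1062] 
 [[-0.866  0.134  0.482]
 [ 0.11   0.991 -0.077]
 [-0.488 -0.013 -0.873]]
```

View pics/w14.png

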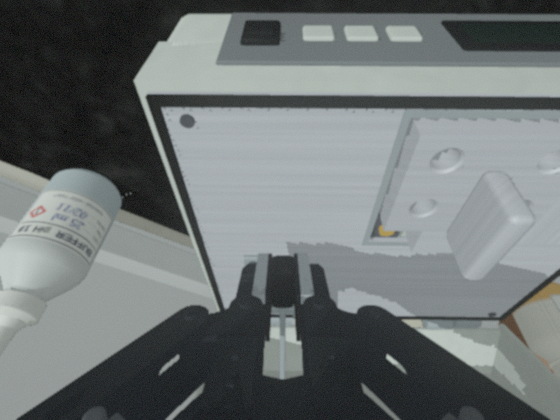

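```bash
cat > stay.py <<'E'
import numpy as np
pin=np.array([-88.,30.])
def piv(f):return np.array([-50*np.cos(f)+34*np.sin(f),50*np.sin(f)+34*np.cos(f)])
def grip(f,e):
    p=piv(f);v=p-pin;D=np.hypot(*v);th=np.arctan2(v[1],v[0])
    # pin is e above line: line dir angle b with n=(-sin b,cos b): (pin-p).n=e
    b=th+np.arcsin(e/D)
    for _ in range(50):
        n=np.array([-np.sin(b),np.cos(b)]);b-= -((e-(pin-p)@n))/D*1.0 if False else 0
        break
    u=np.array([np.cos(b),np.sin(b)]);n=np.array([-np.sin(b),np.cos(b)])
    return p-122*u+8*n,b,(pin-p)@n,D
if __name__=="__main__":
    for f,e in ((1.01,6),(1.01,0),(1.01,-1),(.98,-1),(.95,-1),(.9,-1),(.88,-1),(.85,-1),(.85,0)):
        g,b,ee,D=grip(f,e);print(f,e,"grip rel hinge",g.round(1),"bar deg",np.degrees(b).round(1),round(ee,2),"draw",round(95.2-D,1),"lid edge",np.round([-200*np.cos(f),200*np.sin(f)],0))
E
python3 stay.py
```

```text
1.01 6 grip rel hinge [-113.7   21.6] bar deg 22.3 6.0 draw 0.0 lid edge [-106.  169.]
1.01 0 grip rel hinge [-116.   29.] bar deg 18.6 0.0 draw 0.0 lid edge [-106.  169.]
1.01 -1 grip rel hinge [-116.3   30.3] bar deg 18.0 -1.0 draw 0.0 lid edge [-106.  169.]
0.98 -1 grip rel hinge [-117.9   29.5] bar deg 18.4 -1.0 draw 1.7 lid edge [-111.  166.]
0.95 -1 grip rel hinge [-119.5   28.8] bar deg 18.8 -1.0 draw 3.4 lid edge [-116.  163.]
0.9 -1 grip rel hinge [-122.2   27.6] bar deg 19.3 -1.0 draw 6.3 lid edge [-124.  157.]
0.88 -1 grip rel hinge [-123.3   27. ] bar deg 19.5 -1.0 draw 7.5 lid edge [-127.  154.]
0.85 -1 grip rel hinge [-125.    26.3] bar deg 19.8 -1.0 draw 9.2 lid edge [-132.  150.]
0.85 0 grip rel hinge [-124.6   24.9] bar deg 20.4 -0.0 draw 9.2 lid edge [-132.  150.]
```

```bash
python3 -m jog '[[[2,0,-0.3],[0,0,0],1],[[2,0,-0.3],[0,0,0],1],[[2.4,0,-0.1],[0,0,0],1],[[2.4,0,0],[0,0,0],1],[[0,0,0],[0,0,0],1],[[0,0,0],[0,0,0],1]]'; python3 st.py; python3 look.py w15;python3 - <<'E'
from h import *
for c in ["scene"]:
    p,d=bot.read_camera(c);cv2.imwrite(f"pics/{c}3.png",p[:,:,::-1]);z=p[80:280,200:400,::-1];cv2.imwrite(f"pics/{c}3z.png",cv2.resize(z,None,fx=3,fy=3,interpolation=cv2.INTER_CUBIC))
E
```

```text
t: 19.48
eef_pos: [0.5229, -0.0958, 0.1034]
tool_rot: [0.252, 0.063, 0.965, -0.024]
contact_force: [5.1, -0.9, 1.2]
gripper_width: 0.121
q [ 0.44  0.31 -0.46  2.36  1.64  0.2  -0.12] F [ 5.1 -0.9  1.2] lean 29.3 yaw -0.134 M z-row [-0.49  -0.014 -0.872]
to target tool mm [-5.2  0.2 10.8]
tcp heater -20.0 -62.3 103.4
[ 0.44  0.31 -0.46  2.36  1.64  0.2  -0.12] [ 0.5229 -0.0958  0.1034] 
 [[-0.865  0.134  0.484]
 [ 0.11   0.991 -0.077]
 [-0.49  -0.014 -0.872]]
```

View pics/scene3z.png

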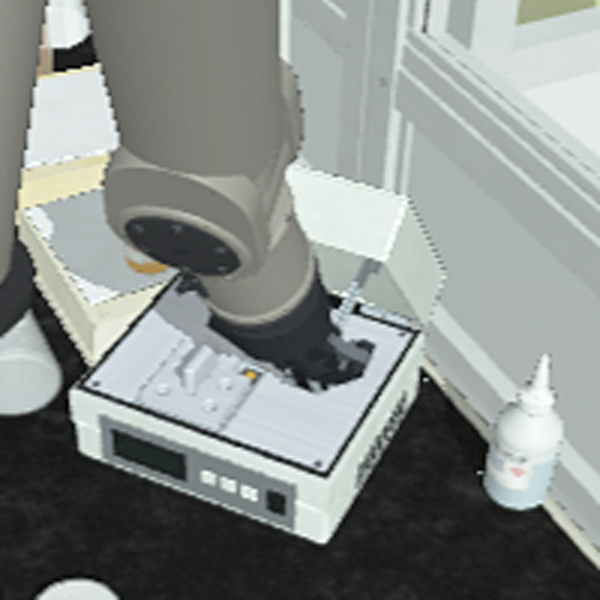

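View pics/w15.png

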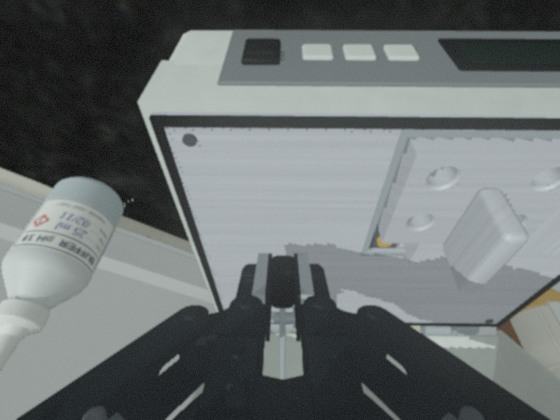

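```bash
python3 -m jog '[[[1.7,0,-0.1],[0,0,0],1],[[1.7,0,-0.1],[0,0,0],1],[[0,0,0],[0,0,0],1],[[0,0,0],[0,0,0],1]]'; python3 st.py
cat > lid.py <<'E'
from h import *
import sys
np.set_printoptions(precision=4,suppress=True)
a=-.134;c,s=np.cos(a),np.sin(a)
for cam in sys.argv[1:]:
    p,d=bot.read_camera(cam);cv2.imwrite(f"pics/lid_{cam}_{bot.get_obs()['t']:.2f}.png",p[:,:,::-1]);P=cloud(cam,d)
    x=P[...,0]*c+P[...,1]*s-.551-.1;y=-P[...,0]*s+P[...,1]*c-.0372;z=P[...,2]-.085
    # roof plane: distance 53 from hinge; for the candidates of angle count points on roof plane
    best=[]
    m=(d>0)&(abs(y)<.11)&(x>-.22)&(x<.12)&(z>.02)&(z<.25)
    for f in np.arange(0,1.1,.01):
        n=x*np.sin(f)+z*np.cos(f);t=-x*np.cos(f)+z*np.sin(f)
        best.append(((m&(abs(n-.053)<.003)&(t>.01)&(t<.2)).sum(),round(f,2)))
    print(cam,sorted(best)[::-1][:4])
E
python3 lid.py scene top
```

```text
t: 20.08
eef_pos: [0.5202, -0.0954, 0.1023]
tool_rot: [0.252, 0.063, 0.965, -0.024]
contact_force: [5.4, -2.0, 3.4]
gripper_width: 0.126
q [ 0.45  0.31 -0.48  2.37  1.67  0.21 -0.15] F [ 5.4 -2.   3.4] lean 29.4 yaw -0.134 M z-row [-0.49  -0.014 -0.871]
to target tool mm [-8.1  0.2 11.2]
tcp heater -22.7 -62.3 102.3
scene [(np.int64(96), np.float64(0.8)), (np.int64(96), np.float64(0.77)), (np.int64(96), np.float64(0.75)), (np.int64(95), np.float64(0.81))]
top [(np.int64(158), np.float64(0.76)), (np.int64(155), np.float64(0.75)), (np.int64(155), np.float64(0.74)), (np.int64(151), np.float64(0.72))]
```

```bash
python3 -m jog '[[[0,0,0],[0,0,0],0.3],[[0,0,0],[0,0,0],0.3],[[0,0,0],[0,0,0],0.3],[[0,0,-10],[0,0,0],0.3],[[0,0,-15],[0,0,0],0.3],[[0,0,-15],[0,0,0],0.3],[[0,0,-15],[0,0,0],0.3],[[0,0,0],[0,0,0],0.3]]'; python3 st.py; python3 look.py w16;python3 lid.py top scene; ls pics | grep lid
```

```text
t: 21.18
eef_pos: [0.4914, -0.0911, 0.1492]
tool_rot: [0.251, 0.063, 0.966, -0.024]
contact_force: [0.6, -0.3, -0.4]
gripper_width: 0.347
q [ 0.57  0.17 -0.59  2.38  1.    0.2   0.5 ] F [ 0.6 -0.3 -0.4] lean 29.2 yaw -0.135 M z-row [-0.488 -0.014 -0.873]
to target tool mm [-10.7   0.4  66.3]
tcp heater -51.8 -61.8 149.2
[ 0.57  0.17 -0.59  2.38  1.    0.2   0.5 ] [ 0.4914 -0.0911  0.1492] 
 [[-0.866  0.134  0.482]
 [ 0.111  0.991 -0.077]
 [-0.488 -0.014 -0.873]]
top [(np.int64(171), np.float64(0.7)), (np.int64(169), np.float64(0.72)), (np.int64(167), np.float64(0.73)), (np.int64(167), np.float64(0.68))]
scene [(np.int64(108), np.float64(0.78)), (np.int64(107), np.float64(0.8)), (np.int64(107), np.float64(0.79)), (np.int64(106), np.float64(0.76))]
lid_scene_20.12.png
lid_scene_21.32.png
lid_top_20.18.png
lid_top_21.27.png
```

View pics/w16.png

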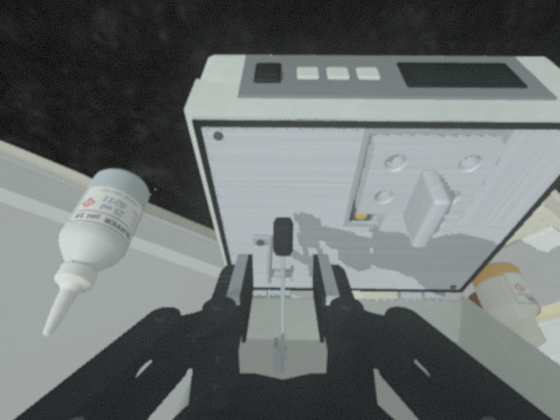

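Run:
```python
from h import *
a=-.134;c,s=np.cos(a),np.sin(a)
for n in ("w11","w16"):
    o=dict(np.load(f"o_{n}.npz"));d=np.load(f"d_{n}.npy");P=cloud("wrist",d,o);g=cv2.cvtColor(cv2.imread(f"pics/{n}.png"),cv2.COLOR_BGR2GRAY)
    x=(P[...,0]*c+P[...,1]*s-.551)*1000;y=(-P[...,0]*s+P[...,1]*c-.0372)*1000;z=P[...,2]*1000-86.5
    m=(d>0)&(abs(y+62)<5)&(z>15)&(z<45)&(x<8)&(x>-60)&(g<70);print(n,m.sum(),"x",np.percentile(x[m],[1,50,99]),"z",np.percentile(z[m],[1,50,99]))
    # lid underside front rim
```

```text
w11 309 x [-27.32205031 -20.17277899  -8.85583355] z [16.93342011 26.82994328 31.87677433]
w16 410 x [-38.89158003 -30.5352429  -19.40875358] z [18.95655683 29.99622409 34.35950135]
```

Run:
```python
import cv2
for f in("lid_top_21.27","lid_scene_21.32"):
    p=cv2.imread(f"pics/{f}.png")[60:270,170:400];cv2.imwrite(f"pics/{f}z.png",cv2.resize(p,None,fx=2.8,fy=2.8))
```

```text
(no output)
```

View pics/lid_top_21.27z.png

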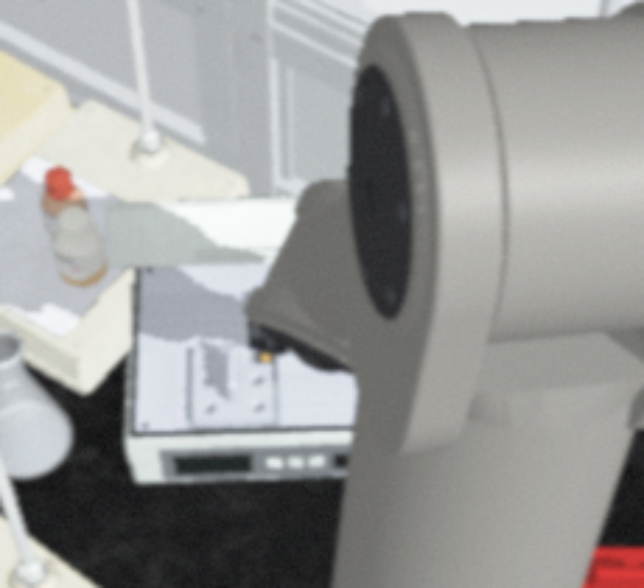

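View pics/lid_scene_21.32z.png

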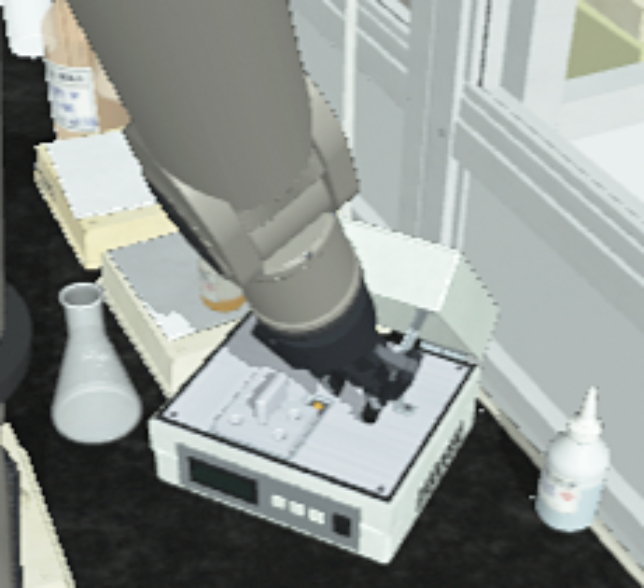

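```bash
python3 -m jog '[[[0,10,-45],[0,0,0],0.6],[[0,15,-45],[0,4,0],1],[[0,15,-40],[0,8,0],1],[[0,12,-10],[0,9,0],1],[[0,10,0],[0,8,0],1],[[0,0,0],[0,0,0],1]]'; python3 st.py
```

```text
t: 22.08
eef_pos: [0.4587, -0.0454, 0.2355]
tool_rot: [0.027, 0.077, 0.997, -0.017]
contact_force: [-0.1, -0.2, -0.5]
gripper_width: 0.002
q [ 0.83  0.2  -0.97  2.03  0.25  0.97  1.14] F [-0.1 -0.2 -0.5] lean 3.6 yaw -0.155 M z-row [-0.055 -0.029 -0.998]
to target tool mm [-67.9 -35.7 145.6]
tcp heater -90.3 -20.9 235.5
```

```bash
python3 -m jog '[[[0,7,-50],[0,0,0],1],[[0,7,-50],[0,1.7,0],1],[[-30,6,-5],[0,1.7,1],1],[[-45,0,0],[1.5,0,0],1],[[-45,0,0],[0,0,0],1],[[-20,0,0],[0,0,0],1],[[0,0,0],[0,0,0],1]]'; python3 st.py;python3 lid.py scene top;python3 look.py w17
```

```text
t: 22.95
eef_pos: [0.5927, -0.0456, 0.3391]
tool_rot: [-0.004, 0.086, 0.996, -0.029]
contact_force: [-0.0, 0.8, -1.0]
gripper_width: 0.004
q [ 0.64  0.42 -0.96  1.56  0.4   1.38  1.04] F [-0.   0.8 -1. ] lean 3.3 yaw -0.173 M z-row [ 0.004 -0.058 -0.998]
to target tool mm [ 55.3 -47.4 247.4]
tcp heater 42.5 -3.3 339.1
scene [(np.int64(233), np.float64(0.78)), (np.int64(233), np.float64(0.72)), (np.int64(232), np.float64(0.68)), (np.int64(231), np.float64(0.74))]
top [(np.int64(273), np.float64(0.67)), (np.int64(270), np.float64(0.66)), (np.int64(265), np.float64(0.73)), (np.int64(265), np.float64(0.72))]
[ 0.65  0.41 -0.96  1.56  0.39  1.38  1.04] [ 0.5916 -0.045   0.3401] 
 [[-0.985  0.171 -0.013]
 [ 0.171  0.984 -0.057]
 [ 0.003 -0.059 -0.998]]
```

View pics/w17.png

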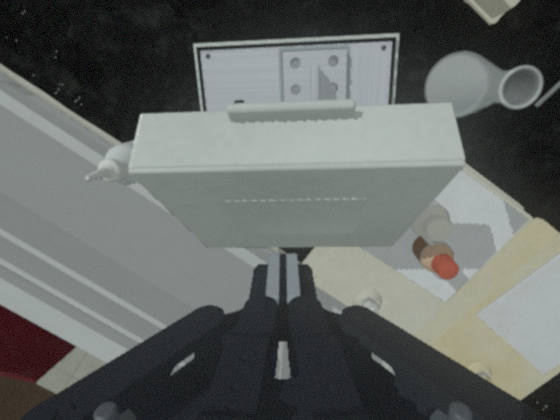

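```bash
cat > roof.py <<'E'
from h import *
import sys
n=sys.argv[1];r0,r1,c0,c1=map(int,sys.argv[2:6])
o=dict(np.load(f"o_{n}.npz"));d=np.load(f"d_{n}.npy");P=cloud("wrist",d,o)
a=-.134;c,s=np.cos(a),np.sin(a)
x=(P[...,0]*c+P[...,1]*s-.651)*1000;y=(-P[...,0]*s+P[...,1]*c-.0372)*1000;z=P[...,2]*1000-86.5
m=np.zeros(d.shape,bool);m[r0:r1,c0:c1]=1;m&=d>0
k=np.polyfit(x[m],z[m],1);print("roof slope angle",np.arctan(-k[0]).round(3),"normal dist",(k[1]*np.cos(np.arctan(k[0]))).round(1),"x range",np.percentile(x[m],[1,99]).round(0),"z",np.percentile(z[m],[1,99]).round(0),"resid",np.std(z[m]-np.polyval(k,x[m])).round(2))
E
python3 roof.py w17 175 235 200 400
```

```text
roof slope angle 0.834 normal dist 54.0 x range [-89.   2.] z [ 77. 178.] resid 0.87
```

```bash
python3 -m jog '[[[-3,2,25],[-3.4,0,-2.2],1],[[-3,1,25],[0,0,0],1],[[0,0,22],[0,0,0],1],[[0,0,0],[0,0,0],1]]'; python3 st.py
cat > arc.py <<'E'
from h import *
import sys
# suggest tool-frame shifts from phi0 to phi1 in steps, TCP offset off (mm) ahead of lid_press along heater x
f0,f1,n=float(sys.argv[1]),float(sys.argv[2]),int(sys.argv[3])
T=lambda f:np.array([100-172*np.cos(f)+53*np.sin(f),85+172*np.sin(f)+53*np.cos(f)])
fs=np.linspace(f0,f1,n+1);
for a,b in zip(fs[:-1],fs[1:]):
    v=T(b)-T(a);print("phi %.3f heater dx %.1f dz %.1f"%(b,*v),"abs",(T(b)+[11,0]).round(1))
E
python3 arc.py .83 0 14
```

```text
t: 23.6
eef_pos: [0.5967, -0.045, 0.2675]
tool_rot: [-0.003, 0.067, 0.998, 0.0]
contact_force: [-1.0, -0.6, -0.7]
gripper_width: 0.005
q [ 0.67  0.48 -0.95  1.65  0.41  1.23  1.06] F [-1.  -0.6 -0.7] lean 0.4 yaw -0.135 M z-row [ 0.007  0.    -1.   ]
to target tool mm [ 61.3 -60.  172.9]
tcp heater 46.4 -2.1 267.5
phi 0.771 heater dx -9.5 dz -4.8 abs [ 24.5 242.8]
phi 0.711 heater dx -9.2 dz -5.4 abs [ 15.3 237.4]
phi 0.652 heater dx -8.9 dz -5.9 abs [  6.5 231.5]
phi 0.593 heater dx -8.5 dz -6.5 abs [ -2.  225.1]
phi 0.534 heater dx -8.1 dz -6.9 abs [-10.1 218.1]
phi 0.474 heater dx -7.7 dz -7.4 abs [-17.8 210.7]
phi 0.415 heater dx -7.2 dz -7.9 abs [-25.  202.8]
phi 0.356 heater dx -6.7 dz -8.3 abs [-31.8 194.6]
phi 0.296 heater dx -6.2 dz -8.7 abs [-38.  185.9]
phi 0.237 heater dx -5.7 dz -9.0 abs [-43.7 176.9]
phi 0.178 heater dx -5.2 dz -9.3 abs [-48.9 167.6]
phi 0.119 heater dx -4.6 dz -9.6 abs [-53.5 158. ]
phi 0.059 heater dx -4.0 dz -9.9 abs [-57.6 148.1]
phi 0.000 heater dx -3.4 dz -10.1 abs [-61. 138.]
```

```bash
python3 -m jog '[[[4,2,8],[0,0,0],1],[[4,0,6],[0,0,0],1],[[3,0,4],[0,0,0],1],[[2,0,2],[0,0,0],1],[[0,0,0],[0,0,0],1]]'; python3 st.py
```

```text
t: 24.22
eef_pos: [0.5857, -0.0409, 0.2487]
tool_rot: [-0.002, 0.067, 0.998, 0.001]
contact_force: [-0.5, -0.5, -0.5]
gripper_width: 0.004
q [ 0.67  0.48 -0.95  1.7   0.42  1.18  1.05] F [-0.5 -0.5 -0.5] lean 0.3 yaw -0.135 M z-row [ 0.004  0.002 -1.   ]
to target tool mm [ 50.3 -62.8 153.8]
tcp heater 34.9 0.6 248.7
```

Next I'll follow the arc to close the lid and watch for the contact force.

```bash
python3 -m jog '[[[4.5,0,3],[0,0,0],1],[[5,0,2.6],[0,0,0],1],[[4.6,0,2.7],[0,0,0],1],[[4.6,0,2.7],[0,0,0],1],[[0,0,0],[0,0,0],1]]'; python3 st.py; python3 look.py w18; python3 roof.py w18 175 225 200 250
```

```text
t: 24.85
eef_pos: [0.5664, -0.0382, 0.2373]
tool_rot: [-0.003, 0.067, 0.998, 0.001]
contact_force: [-0.6, -0.2, 0.1]
gripper_width: -0.002
q [ 0.69  0.46 -0.96  1.76  0.41  1.15  1.04] F [-0.6 -0.2  0.1] lean 0.3 yaw -0.134 M z-row [ 0.005  0.001 -1.   ]
to target tool mm [ 30.8 -62.8 142.4]
tcp heater 15.5 0.6 237.3
[ 0.69  0.46 -0.96  1.76  0.41  1.15  1.04] [ 0.5664 -0.0382  0.2373] 
 [[-0.991  0.134 -0.005]
 [ 0.134  0.991  0.002]
 [ 0.005  0.001 -1.   ]]
roof slope angle -0.838 normal dist 200.8 x range [-133. -117.] z [152. 171.] resid 0.81
```

View pics/w18.png

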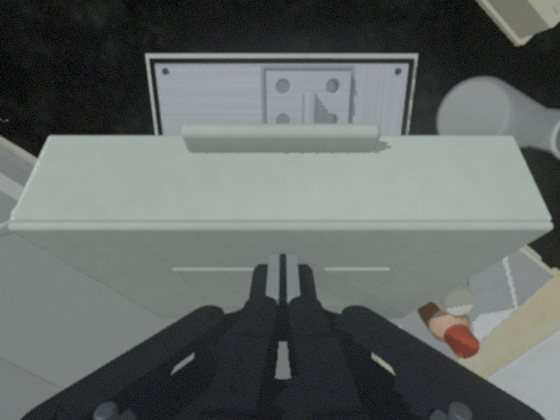

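```bash
python3 roof.py w18 232 262 150 250; python3 roof.py w18 232 300 180 230
```

```text
roof slope angle 0.723 normal dist 52.4 x range [-113.  -86.] z [146. 170.] resid 0.32
roof slope angle 0.711 normal dist 54.8 x range [-113.  -27.] z [ 94. 170.] resid 0.64
```

```bash
python3 -m jog '[[[4.4,0,3],[0,0,0],1],[[4.4,0,3],[0,0,0],1],[[4.3,0,3.2],[0,0,0],1],[[4.2,0,3.3],[0,0,0],1],[[4.1,0,3.4],[0,0,0],1],[[4,0,3.5],[0,0,0],1],[[3.9,0,3.7],[0,0,0],1],[[3.8,0,3.7],[0,0,0],1],[[3.6,0,3.9],[0,0,0],1],[[3.6,0,4],[0,0,0],1]]'; python3 st.py
```

```text
t: 26.15
eef_pos: [0.5269, -0.0327, 0.203]
tool_rot: [-0.002, 0.067, 0.998, 0.001]
contact_force: [-0.5, -0.5, 3.4]
gripper_width: 0.001
q [ 0.72  0.43 -0.97  1.88  0.41  1.04  1.01] F [-0.5 -0.5  3.4] lean 0.3 yaw -0.135 M z-row [ 0.004  0.002 -1.   ]
to target tool mm [ -9.  -62.9 107.8]
tcp heater -24.5 0.8 203.0
```

```bash
python3 -m jog '[[[3.4,0,4.1],[0,0,0],1],[[3.3,0,4.2],[0,0,0],1],[[3.1,0,4.3],[0,0,0],1],[[3.1,0,4.4],[0,0,0],1],[[2.9,0,4.5],[0,0,0],1],[[2.8,0,4.5],[0,0,0],1],[[2.6,0,4.6],[0,0,0],1],[[2.6,0,4.7],[0,0,0],1],[[2.3,0,4.8],[0,0,0],1],[[2.3,0,4.8],[0,0,0],1]]'; python3 st.py; python3 look.py w19; python3 roof.py w19 210 260 180 230
```

```text
t: 27.4
eef_pos: [0.4986, -0.0288, 0.1581]
tool_rot: [-0.002, 0.067, 0.998, 0.001]
contact_force: [-1.0, 0.2, 2.4]
gripper_width: -0.001
q [ 0.71  0.44 -0.96  1.99  0.44  0.94  0.96] F [-1.   0.2  2.4] lean 0.3 yaw -0.135 M z-row [ 0.004  0.002 -1.   ]
to target tool mm [-37.3 -62.9  62.8]
tcp heater -53.0 0.9 158.1
[ 0.71  0.44 -0.96  1.99  0.44  0.94  0.96] [ 0.4986 -0.0288  0.1581] 
 [[-0.991  0.134 -0.004]
 [ 0.134  0.991  0.002]
 [ 0.004  0.002 -1.   ]]
roof slope angle 0.124 normal dist 52.6 x range [-186. -159.] z [72. 77.] resid 0.54
```

View pics/w19.png

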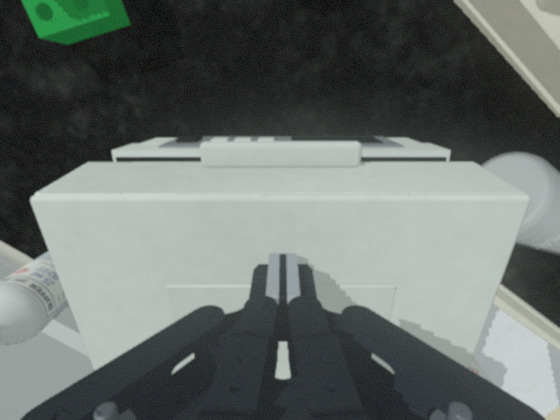

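```bash
python3 -m jog '[[[1.1,0,2.5],[0,0,0],1],[[1.1,0,2.5],[0,0,0],1],[[1,0,2.5],[0,0,0],1],[[1,0,2.5],[0,0,0],1],[[0.9,0,2.5],[0,0,0],1],[[0.9,0,2.5],[0,0,0],1],[[0.8,0,2],[0,0,0],1],[[0.5,0,1],[0,0,0],1],[[0,0,0],[0,0,0],1]]'; python3 st.py; python3 look.py w20; python3 roof.py w20 210 250 180 230
```

```text
t: 28.58
eef_pos: [0.4916, -0.0278, 0.1404]
tool_rot: [-0.002, 0.067, 0.998, 0.001]
contact_force: [0.4, -0.7, 0.5]
gripper_width: 0.003
q [ 0.7   0.46 -0.94  2.02  0.47  0.9   0.94] F [ 0.4 -0.7  0.5] lean 0.3 yaw -0.135 M z-row [ 0.004  0.002 -1.   ]
to target tool mm [-44.3 -63.   45.1]
tcp heater -60.1 1.0 140.4
[ 0.7   0.46 -0.94  2.02  0.47  0.9   0.94] [ 0.4916 -0.0278  0.1404] 
 [[-0.991  0.134 -0.004]
 [ 0.134  0.991  0.003]
 [ 0.004  0.002 -1.   ]]
roof slope angle 0.018 normal dist 52.2 x range [-192. -172.] z [54. 57.] resid 0.57
```

```bash
python3 -m jog '[[[0.3,0,1],[0,0,0],1],[[0.2,0,1],[0,0,0],1],[[0,0,1],[0,0,0],1],[[0,0,0],[0,0,0],1]]'; python3 st.py
```

```text
t: 29.12
eef_pos: [0.4909, -0.0276, 0.1381]
tool_rot: [-0.002, 0.067, 0.998, 0.001]
contact_force: [-4.5, -0.4, 9.3]
gripper_width: -0.002
q [ 0.7   0.46 -0.94  2.02  0.47  0.9   0.93] F [-4.5 -0.4  9.3] lean 0.3 yaw -0.135 M z-row [ 0.005  0.001 -1.   ]
to target tool mm [-45.  -63.   42.8]
tcp heater -60.8 1.0 138.1
```

```bash
python3 -m jog '[[[0,0,0.8],[0,0,0],1],[[0,0,0],[0,0,0],1]]'; python3 -m jog '[[[0,0,-5],[0,0,0],1],[[0,0,-30],[0,0,0],1],[[0,0,-50],[0,0,0],1],[[0,0,-40],[0,0,0],1],[[20,0,0],[0,0,0],1],[[0,0,0],[0,0,0],1]]'; python3 st.py; python3 look.py w21; python3 lid.py scene top
python3 - <<'E'
import cv2,glob
for f in sorted(glob.glob("pics/lid_*"))[-9:]: print(f)
E
```

```text
t: 29.38
eef_pos: [0.4909, -0.0276, 0.138]
tool_rot: [-0.002, 0.067, 0.998, 0.0]
contact_force: [-6.0, -1.2, 18.3]
gripper_width: -0.003
t: 30.12
eef_pos: [0.471, -0.0255, 0.2619]
tool_rot: [-0.002, 0.067, 0.998, 0.0]
contact_force: [0.4, -0.5, 0.4]
gripper_width: 0.001
q [ 0.86  0.26 -1.07  1.93  0.25  1.1   1.13] F [ 0.4 -0.5  0.4] lean 0.2 yaw -0.135 M z-row [ 0.004  0.    -1.   ]
to target tool mm [-65.5 -62.4 166.6]
tcp heater -80.8 0.4 261.9
[ 0.86  0.26 -1.07  1.93  0.25  1.1   1.13] [ 0.471  -0.0255  0.2619] 
 [[-0.991  0.134 -0.004]
 [ 0.134  0.991  0.001]
 [ 0.004  0.    -1.   ]]
scene [(np.int64(4113), np.float64(0.0)), (np.int64(3009), np.float64(0.01)), (np.int64(1790), np.float64(0.02)), (np.int64(1015), np.float64(0.03))]
top [(np.int64(3997), np.float64(0.01)), (np.int64(3899), np.float64(0.0)), (np.int64(3492), np.float64(0.02)), (np.int64(2666), np.float64(0.03))]
pics/lid_scene_21.32.png
pics/lid_scene_21.32z.png
pics/lid_scene_23.00.png
pics/lid_scene_30.23.png
pics/lid_top_20.18.png
pics/lid_top_21.27.png
pics/lid_top_21.27z.png
pics/lid_top_23.05.png
pics/lid_top_30.27.png
```

View pics/w21.png

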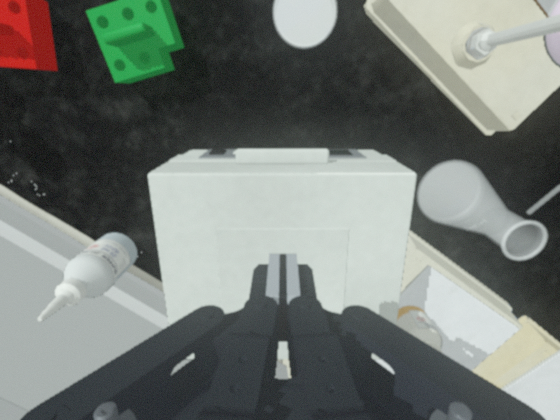

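```bash
python3 roof.py w21 185 255 180 400
python3 - <<'E'
from h import *
for c in ("scene","top"):
    for n in ("flask","bottle"):
        r=bot.landmark_of(c,n)[:1]
        for k in r: print(c,n,round(k["score"],2),atz(c,k["xy"],0).round(3))
p=cv2.imread("pics/lid_scene_30.23.png")[100:300,170:420];cv2.imwrite("pics/fz.png",cv2.resize(p,None,fx=3,fy=3,interpolation=cv2.INTER_CUBIC))
E
```

```text
roof slope angle 0.006 normal dist 52.5 x range [-190. -125.] z [51. 55.] resid 5.52
scene flask 0.65 [0.521 0.175 0.   ]
scene bottle 0.78 [ 0.555 -0.261  0.   ]
top flask 0.83 [0.537 0.188 0.   ]
```

View pics/fz.png

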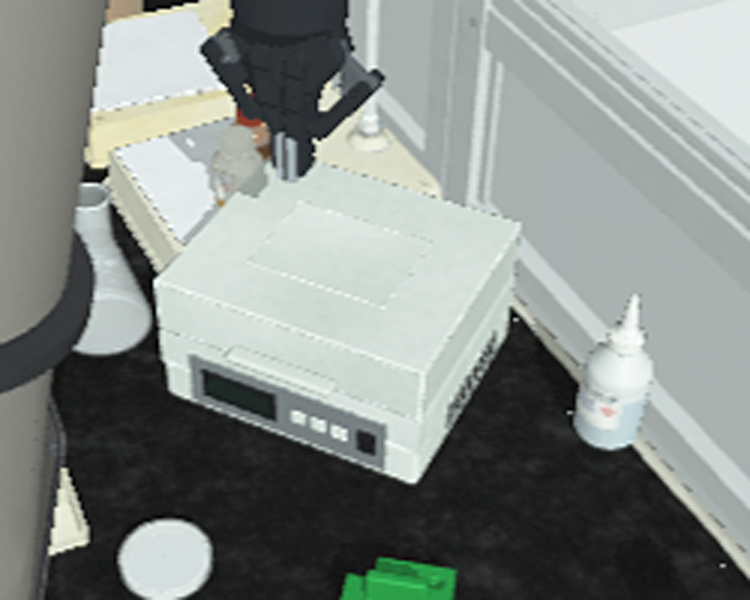

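```bash
python3 -c "
from station import bot
o=bot.get_obs();print(o['t'],o['contact_force'].round(1));print(bot.hand_in())"
```

```text
30.475 [0.4 1.1 0.1]
the job is handed in; nothing more can be done
None
```

I did the job in the order asked and handed it in at about 30.5 s of robot time; no verdict was reported.

- **Block:** I regripped the fin with the tool leaned back about 11°, to keep the gripper off the open lid, and lowered the block into the well. Its top measured about 8 mm above the deck and level, which is the seated height. The cut-out was at the sensor post.
- **Stay:** I lifted the grip about 9 mm and drew it about 10 mm towards the front before letting go. The picture afterwards showed the grip 11 mm further forward and 3 mm higher than when locked, so it was off the pin.
- **Lid:** I lowered it from 0.83 rad at about 0.25 rad/s, slowing near the end, and pressed it shut with about 18 N. The wrist, scene and top cameras all put it at 0 to 0.01 rad with the arm clear.
- **Flask and bottle:** Both stood where they started, within the networks' scatter of about 1 cm. The top-camera network did not report the bottle in the last check, but the scene picture showed it upright in place.
- **Failed or disagreed:**
  - My first 15° lean was cut to about 11° by a joint limit.
  - Lid angles from the top and scene cameras were 0.05 to 0.15 rad lower than the wrist's 0.83 while the arm hid part of the lid, so I used the wrist reading there.

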